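Load a gauge sled under an inspection camera and latch it

ROBOT

A 6-joint arm with a two-finger parallel gripper is mounted at the origin on a cart in front of the work surface, level with it; the furniture and walls round the work are solid. World frame = base frame: x ahead of the robot, y to its left, z up, the work surface at z = 0. Lengths are in m, angles in rad, forces in N, time in s.
With the tool pointing down it reaches from about 0.325 to 0.9 m from the base axis. Payload 3.5 kg.
Tool frame: the origin (TCP) lies at the very end of the fingers, on their centre line; the grasp point (between the pads) lies 19 mm behind it; z points along the fingers, x is the direction in which the jaws open and shut, and the axes are right-handed (so a half turn about z gives the same grasp; the last joint's range is limited). The gripper opens to 85 mm and grips with 20 to 120 N. Pads are 22 mm wide; open, the fingers measure 114 mm over their backs; the gripper's body (76 mm by 85 mm) begins 54 mm behind the grasp point. The pads swing forward as they close: fully open they stand 13 mm farther back than shut.
Start: joints at [-1.23, 0.276, -0.026, 1.268, 0, 1.467], TCP at [0.268, -0.564, 0.231] pointing down, gripper open.
Joint ranges: [-3.12, 3.12], [-0.85, 1.88], [-1.08, 1.24], [-1.95, 2.15], [-1.57, 1.53], [-3.14, 3.14]. Speed limits (rad/s): [2.57, 2.57, 3.14, 3.14, 3.14, 3.14].

INTERFACE

Orientations are given as [roll, pitch, yaw] about the fixed x, y, z axes, in that order (R = Rz(yaw) Ry(pitch) Rx(roll)).
In Python, from workcell import state, camera, hand_in gives the robot as it stands.
- The arm moves only by the tool move_arm, never from a script. Its arguments are lists of equal length, an entry for each row: "slide": the shift along the tool's x, y, z in mm, a list of three; "dr": the turn, a rotation vector about the tool's x, y, z in rad, a list of three; "grip": the opening, from 0 (shut) to 1 (fully open). A call has 1 to 8 rows; each row is the pose to reach, as a shift and turn from the pose commanded when the call began, along the tool's axes at that moment; what a row does not reach only later rows make up. A row lasts 1/10 s, in which the tool goes at most 50 mm and 8.59 degrees, less where a joint would pass 70% of its speed; a pose out of reach is approached as far as the arm can. A call with a gripper value outside its range is refused whole. The fingers move at their own pace and stop on an object; "squeeze" is the grip in N (left out, the last holds). Time passes only in rows, so rows that repeat a pose let the fingers close. It gives the time, the measured TCP pose, the force and the opening at its end, in the units of the state.
- state(): the state, without advancing time (a new reading comes with each control period).
- camera(name): name is "scene" or "top"; returns a dict with "pixels" (384x512x3 uint8, red, green, blue), "fx", "fy", "cx", "cy" (pixels), "T" (4x4, takes a point from camera to world coordinates). Camera axes: x right, y up, looking along -z (the intrinsics and any distortion apply to the point x, -y, -z); pixel columns grow to the right and rows downward; lengths in m; the calibration is good to about 2 mm. A picture is of the moment at which its call begins. There is no depth.
- hand_in(): hands the job in, once; it reports no verdict.
The state is a dict: "clock": time; "joint_pos": joint angles; "qd": joint speeds; "tau": joint torques, N m; "eef_pos": TCP position; "eef_rot": TCP orientation; "force": force on the tool from outside, world axes, zero at the start; "ft_torque": the same for the moment, N m; "finger_gap": finger opening in m.
Only numpy, scipy, OpenCV 4.12 (cv2) and the standard library are available. Lean on these libraries where they do the work, as an engineer would, in place of code of your own. Each camera call takes 0.05 s, during which the arm holds its last target.

TASK

Slide the sled with the dial gauge, gauge end first, into the open end of the inspection stand's guideway and in under the camera head until it is fully home against the end stop; then swing the latch right across behind the sled's upright tab and let go. Do not bump the camera head, and leave the eye loupe, the thread spool and the small bottle where they stand.

Things in the scene. Friction and masses are not known exactly. Their poses are not given: they have to be found in the camera images.
- sled: Loose aluminium plate 130 (x) x 70 (y) x 14 mm, 0.35 kg, flat on the bench. Origin: centre of its underside; +x to its front (gauge) end. A dial gauge (top 26 mm high) is fixed on it at x = -8 to +62 mm. An upright tab stands at x = -40: 24 mm long (x), 12 mm thick (y), top 75 mm above the bench, its foot pad (32 x 30 mm) 20 mm high. May be held by the tab and dragged or carried.
- sled_tab (a point): Point inside the sled's upright tab: 60 mm above the sled's underside, 15 mm below the tab's top, at x = -40, y = 0 of the sled. A good place to pinch, the fingers closing along the sled's y.
- stand: Fixed inspection stand. Origin on the bench, on the guideway's centre line; +x leads into the guideway, away from its open end; y left. Two rails, x = -70 to +65 mm, 27 mm high, inner faces y = +-37, outer +-51; mouth flares out from x = -70 to -90. No floor: the sled slides on the bench. End stop's face at x = +65, so the home sled's origin and axes match the stand's, its tab at x = -40.
- lips (a point): On the bench at the middle of the rails' open end (x = -70, y = 0 of the stand). Lips on both rails overhang the channel inward to y = +-30 mm, between 20 and 27 mm above the bench, so the sled cannot be lowered in from above but only fed in here, under the lips.
- camera_head: White fixed housing over the guideway. Origin: centre of its underside, 172 mm up, at x = +22 mm of the stand; 135 (x) x 110 x 65 mm high. Its front edge (x = -45) passes over the home tab; a lens tube (48 mm dia) hangs 22 mm below it at x = +30. A vertical gripper at the home tab would hit it: lean it back 30 to 35 degrees to the open end, fingers pointing down and into the guideway.
- latch (a joint): Swing latch on the left rail, a bar 12 mm wide, 28 to 38 mm above the bench. 0 rad: swung clear, pointing outward along the stand's +y. Grows counterclockwise seen from above: pi/2 points along -x; 3.14 (end stop) straight across the guideway along -y, 2 mm behind the home sled's tab. Stays where left; 0.06 N m of friction.
- latch_knob (a point): Middle of the latch's black upright round knob: 16 mm diameter, from 38 to 82 mm above the bench, this point 64 mm above it and 115 mm from the pivot. It can be pinched from any side and carried round the pivot. Closed, it is at x = -60, y = -71 mm of the stand.
- latch_pivot (a point): On the latch's vertical pivot axis, at x = -60, y = +44 mm of the stand, 64 mm above the bench.
- loupe: Bystander: black eye loupe, 42 mm diameter, 35 mm high, loose; origin under its centre. Leave it alone.
- spool: Bystander: wooden thread spool, 28 mm diameter, 30 mm high, loose; origin under its centre. Leave it alone.
- bottle: Bystander: small glass bottle with screw cap, 26 mm diameter, 48 mm high, loose; origin under its centre. Leave it alone.

How it is judged:
On the way, in this order (a step that is already met when the one before it is completed fails the run):
1. the sled is in the guideway under the camera head, its tab at most 20 mm short of home, the latch not yet across (x of sled_tab in the frame of stand between -0.06 and -0.035 m and y of sled_tab in the frame of stand between -0.006 and 0.006 m and angle between the x axis of sled and the x axis of stand, either way round below 0.06 rad and angle between sled's own z axis and vertical below 0.06 rad and value of joint latch below 2.8 rad), for 0.2 s.
2. the sled is fully home and the latch is across behind its tab (x of sled_tab in the frame of stand between -0.044 and -0.035 m and y of sled_tab in the frame of stand between -0.006 and 0.006 m and angle between the x axis of sled and the x axis of stand, either way round below 0.06 rad and angle between sled's own z axis and vertical below 0.06 rad and value of joint latch above 2.98 rad), for 0.2 s.
At the end, for the whole second after the job is handed in: The sled lies flat in the guideway, gauge end in, its tab within 4 mm of the home position along the guideway (5 mm beyond) and 6 mm across it, parallel to it within 0.06 rad and at rest; the latch is within about 0.16 rad of its closed end stop (all of step 2 and linear speed of sled below 0.01 m/s); the robot touches nothing.
It fails at once if the camera head is bumped (over 4 N) (contact force between camera_head and anything else above 4 N).
It fails at once if the loupe is displaced by more than 20 mm (distance of loupe from where it was at the start of the episode above 0.02 m).
It fails at once if the spool is displaced by more than 20 mm (distance of spool from where it was at the start of the episode above 0.02 m).
It fails at once if the bottle is displaced by more than 20 mm (distance of bottle from where it was at the start of the episode above 0.02 m).
It also fails if it takes over 51 s, if anything falls off the work surface, if the arm or the gripper's body presses on something with over 40 N, if the wrist force passes 120 N, or if a joint passes its speed limit or range.

## Working session

There is one attempt and no reset: what is moved stays moved. The work goes in short steps, Python scripts to look and compute and a tool call to move; the robot and the scene stay as the last step left them, time stands still between calls to the robot, and variables do not carry over. Pictures are saved under pics/ and viewed, and the job is handed in when it is done.

Besides the shell and the picture viewer there is one more tool, called after "Emit:" as name(argument=value, ...) on one line, values as JSON. move_arm: Moves the arm, as the interface text tells. Its arguments: {"type":"object","properties":{"slide":{"type":"array","items":{"type":"array","items":{"type":"number"}}},"dr":{"type":"array","items":{"type":"array","items":{"type":"number"}}},"grip":{"type":"array","items":{"type":"number"}},"squeeze":{"type":"number"}},"required":["slide","dr","grip"]}

```bash
mkdir -p pics; ls
python3 - <<'E'
from workcell import state,camera
import cv2,numpy as np
print(state())
for n in("scene","top"):
    c=camera(n); np.savez(f"{n}0.npz",**{k:np.array(v) for k,v in c.items()})
    cv2.imwrite(f"pics/{n}0.png",cv2.resize(c["pixels"][...,::-1],(800,600),interpolation=cv2.INTER_CUBIC))
    print({k:v for k,v in c.items() if k!="pixels"})
E
```

```text
pics
{'clock': 0.0, 'joint_pos': array([-1.23039918e+00,  2.77160867e-01, -2.79180975e-02,  1.26796928e+00,
       -6.66031295e-06,  1.46742637e+00]), 'qd': array([ 5.26299171e-04,  1.07748896e-04, -9.93861762e-04, -7.92164913e-05,
        9.06864655e-04,  5.41996496e-06]), 'tau': array([-1.13272941e-03, -4.45505512e+01,  2.95204389e+01,  1.64100376e-02,
       -7.01354588e-05,  1.87166634e-06]), 'eef_pos': array([ 0.26808342, -0.56371675,  0.23012485]), 'eef_rot': array([-3.14136691e+00,  2.24058803e-03, -1.12702897e+00]), 'force': array([-0.8543502 ,  0.0028598 , -0.53344544]), 'ft_torque': array([ 0.00130109, -0.05584034,  0.00358817]), 'finger_gap': 0.08510699878590629}
{'fx': 479.69071854844367, 'fy': 479.69071854844367, 'cx': 247.8723467268845, 'cy': 193.42526266133197, 'T': array([[-0.59027523,  0.44664614, -0.67237072, -0.41083741],
       [-0.80688684, -0.34976349,  0.4760243 ,  0.70759291],
       [-0.02255631,  0.82351244,  0.56684961,  0.94761459],
       [ 0.        ,  0.        ,  0.        ,  1.        ]])}
{'fx': 438.52771677175554, 'fy': 438.52771677175554, 'cx': 254.96877755478218, 'cy': 187.81717751302872, 'T': array([[-0.01345154,  0.9846018 , -0.17429388,  0.32556351],
       [-0.99988926, -0.01435517, -0.00392481,  0.03247591],
       [-0.0063664 ,  0.17422178,  0.98468586,  1.49977042],
       [ 0.        ,  0.        ,  0.        ,  1.        ]])}
```

View pics/scene0.png

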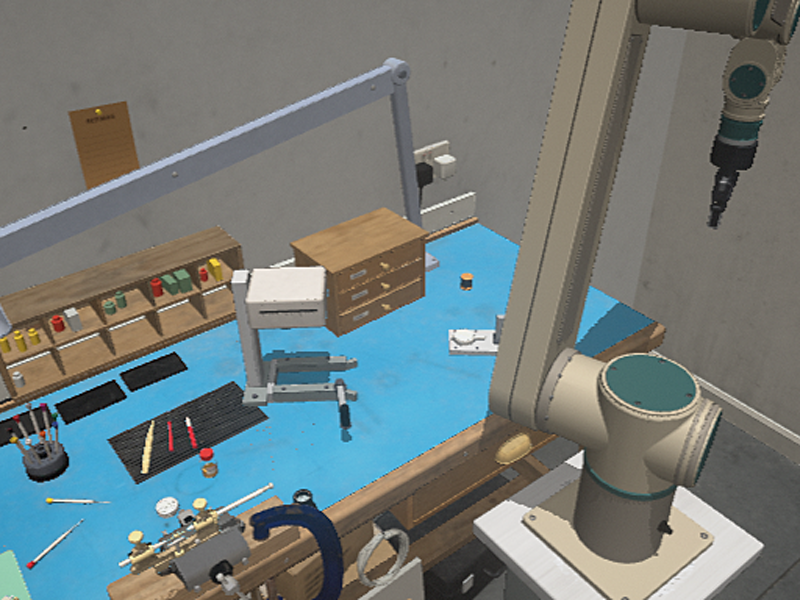

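View pics/top0.png

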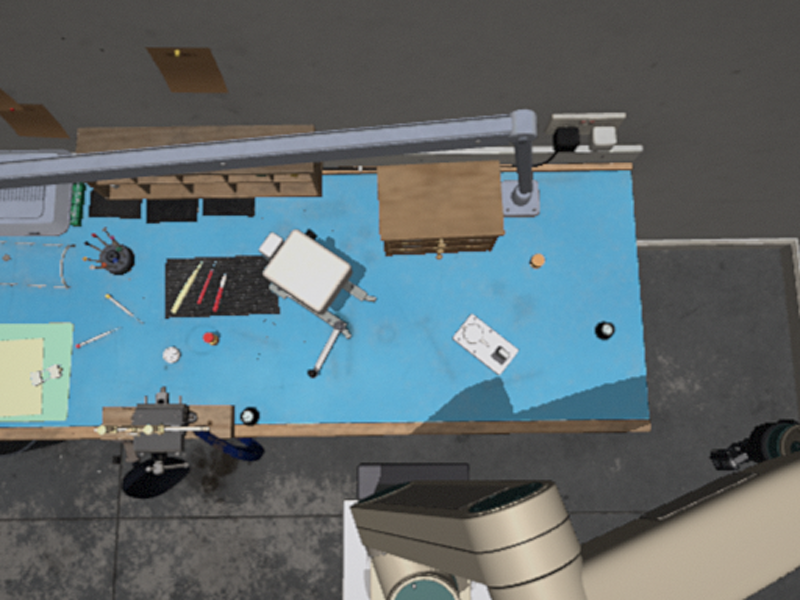

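The top view shows the sled at about (485,343), the stand head at (308,270), the latch knob near (313,372), the spool at (538,261) and the dark loupe or bottle items at (605,330), (249,415) and (210,338). I'll zoom in to measure.

```bash
cat > h.py <<'E'
import numpy as np,cv2
def load(n): return dict(np.load(n+".npz"))
def ray(c,u,v):
    d=np.array([(u-c["cx"])/c["fx"],-(v-c["cy"])/c["fy"],-1.]); return c["T"][:3,3],c["T"][:3,:3]@d
def onz(c,u,v,z):
    o,d=ray(c,u,v); return o+d*(z-o[2])/d[2]
def tri(cs,uvs):
    A=np.zeros((3,3));b=np.zeros(3);R=[]
    for c,(u,v) in zip(cs,uvs):
        o,d=ray(c,u,v); d=d/np.linalg.norm(d);P=np.eye(3)-np.outer(d,d);A+=P;b+=P@o;R.append((P,o))
    x=np.linalg.solve(A,b); return x,[np.linalg.norm(P@(x-o)) for P,o in R]
def proj(c,p):
    q=c["T"][:3,:3].T@(np.asarray(p)-c["T"][:3,3]); return c["cx"]+c["fx"]*q[0]/-q[2], c["cy"]-c["fy"]*q[1]/-q[2]
def crop(c,u0,v0,w,h,s,f):
    im=c["pixels"][v0:v0+h,u0:u0+w,::-1]; im=cv2.resize(im,None,fx=s,fy=s,interpolation=cv2.INTER_CUBIC)
    st=10
    for k in range((-u0)%st,w,st):
        cv2.line(im,(int((k+.5)*s),0),(int((k+.5)*s),6),(0,0,255),1); cv2.putText(im,str(u0+k),(int(k*s),18),0,.35,(0,0,255),1)
    for k in range((-v0)%st,h,st):
        cv2.line(im,(0,int((k+.5)*s)),(6,int((k+.5)*s)),(0,0,255),1); cv2.putText(im,str(v0+k),(8,int((k+.5)*s)+4),0,.35,(0,0,255),1)
    cv2.imwrite(f,im)
E
python3 - <<'E'
from h import *
t=load("top0");s=load("scene0")
crop(t,280,190,70,55,11,"pics/t_sled.png")
crop(t,160,135,90,115,5,"pics/t_stand.png")
crop(s,280,190,60,45,13,"pics/s_sled.png")
crop(s,140,165,100,120,5,"pics/s_stand.png")
E
```

```text
(no output)
```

View pics/t_sled.png

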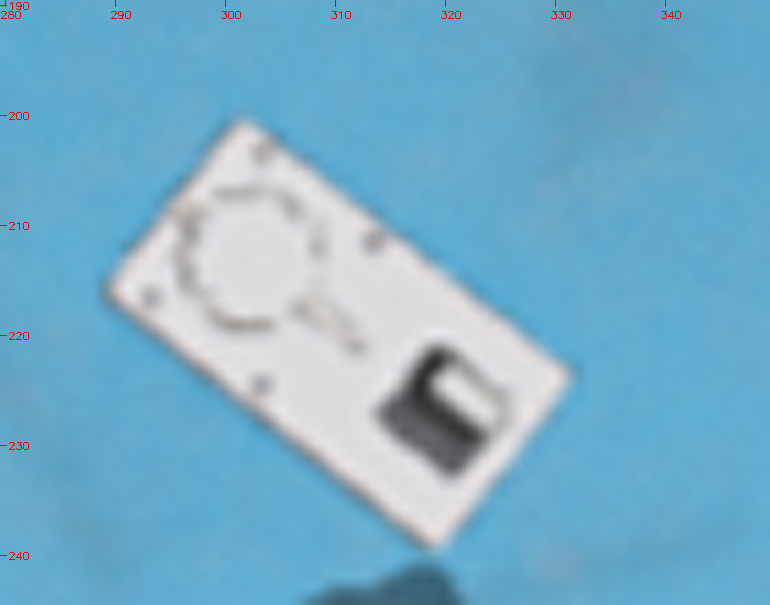

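View pics/t_stand.png

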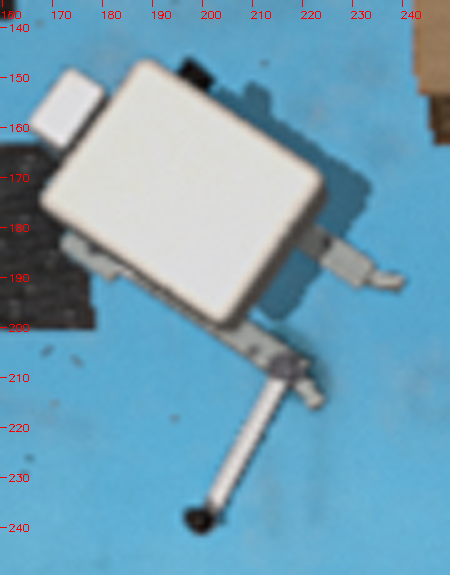

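View pics/s_sled.png

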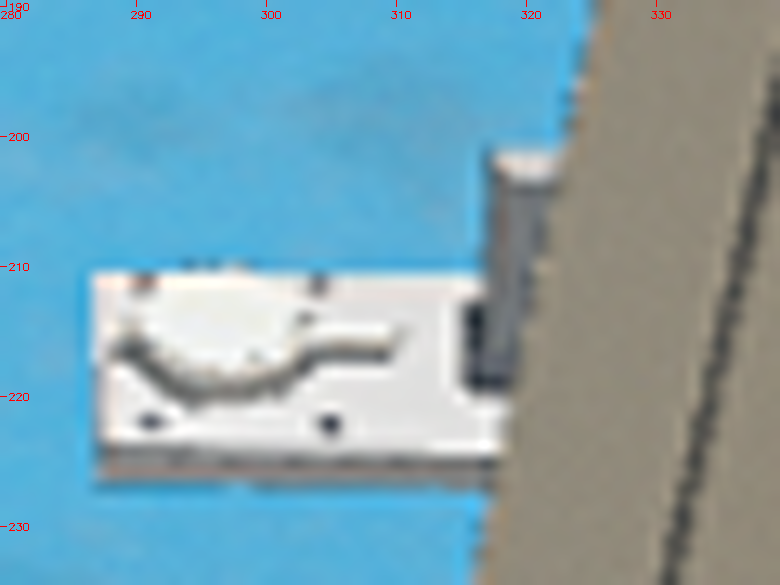

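View pics/s_stand.png

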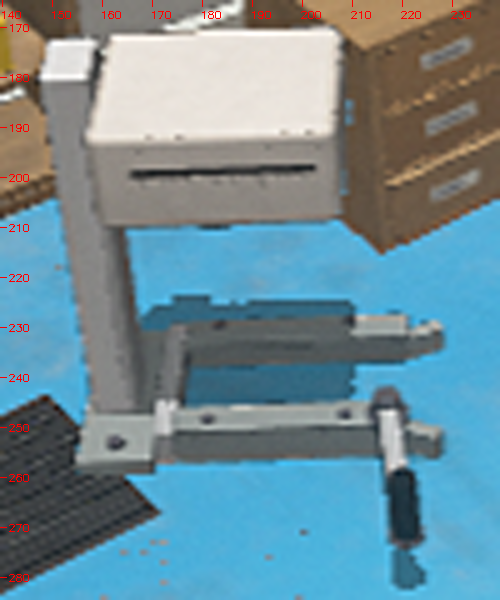

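```bash
cat > fit.py <<'E'
from h import *
from scipy.optimize import least_squares
t=load("top0");s=load("scene0")
def P(pose,p):
    x,y,a=pose; c,q=np.cos(a),np.sin(a); return np.array([x+c*p[0]-q*p[1],y+q*p[0]+c*p[1],p[2]])
def fit(obs,x0):
    f=lambda w:np.concatenate([np.array(proj(c,P(w,np.array(p)/1000)))-uv for c,p,uv in obs])
    r=least_squares(f,x0,loss="soft_l1"); return r.x,f(r.x).reshape(-1,2)
sled=[(t,(65,-35,14),(301.5,200.1)),(t,(-65,-35,14),(331.8,223.6)),(t,(-65,35,14),(319.2,239.5)),(t,(65,35,14),(289.2,215.7)),
 (s,(65,-35,14),(286.4,210.2)),(s,(65,35,14),(287,224))]
st=[(t,(89.5,-55,237),(188.9,146.1)),(t,(-45.5,-55,237),(224.1,170.1)),(t,(-45.5,55,237),(203.9,199.5)),(t,(89.5,55,237),(167.5,174.5)),
(s,(89.5,55,237),(157.5,191.5)),(s,(-45.5,55,237),(207.1,192.1)),(s,(-45.5,-55,237),(207.9,170.9)),(s,(89.5,-55,237),(162.1,171.5)),(s,(-45.5,55,172),(206.9,207.5)),
(t,(-60,44,48),(217.5,207.1)),(s,(-60,44,48),(216.5,243.1))]
if __name__=="__main__":
    np.set_printoptions(precision=4,suppress=True)
    for n,o,x0 in(("sled",sled,(.4,-.2,.9)),("stand",st,(.5,.2,.9))):
        w,r=fit(o,x0); print(n,w,np.degrees(w[2]));print(r)
        for cc in(t,s):
            oo=[k for k in o if k[0] is cc]
            if len(oo)>2: print("  only",fit(oo,w)[0])
    print("knob top",tri([t,s],[(199.1,238.1),(219.1,258.1)]))
    print("pivot",tri([t,s],[(217.5,207.1),(216.5,243.1)]))
    ws=fit(sled,(.4,-.2,.9))[0];wt=fit(st,(.5,.2,.9))[0]
    np.savez("poses.npz",sled=ws,stand=wt)
    print("home tab",P(wt,(-.04,0,.06)),"tab",P(ws,(-.04,0,.06)),"mouth",P(wt,(-.09,0,0)))
    for cc,nm,b in((t,"t",(160,130,190,120,4)),(s,"s",(140,160,190,130,4))):
        u0,v0,w,h,k=b; im=cv2.resize(cc["pixels"][v0:v0+h,u0:u0+w,::-1],None,fx=k,fy=k,interpolation=cv2.INTER_CUBIC)
        def poly(pose,pts,col):
            q=[proj(cc,P(pose,np.array(p)/1000)) for p in pts]
            cv2.polylines(im,[np.int32([((u-u0+.5)*k,(v-v0+.5)*k) for u,v in q])],True,col,1)
        for sg in(1,-1):
            poly(wt,[(-70,37*sg,27),(65,37*sg,27),(65,51*sg,27),(-70,51*sg,27)],(0,255,0))
            poly(wt,[(-70,37*sg,0),(65,37*sg,0),(65,51*sg,0),(-70,51*sg,0)],(0,160,0))
        poly(wt,[(-45.5,-55,172),(-45.5,55,172),(89.5,55,172),(89.5,-55,172)],(0,0,255))
        poly(wt,[(-45.5,-55,237),(-45.5,55,237),(89.5,55,237),(89.5,-55,237)],(0,0,255))
        poly(ws,[(-65,-35,0),(-65,35,0),(65,35,0),(65,-35,0)],(255,0,255))
        poly(ws,[(-65,-35,14),(-65,35,14),(65,35,14),(65,-35,14)],(255,0,255))
        poly(ws,[(-52,-6,75),(-52,6,75),(-28,6,75),(-28,-6,75)],(0,0,255))
        cv2.imwrite(f"pics/ov_{nm}.png",im)
    for nm,u,v in(("605,330",387,211),("538,261",344,167),("249,415",159,265),("210,338",134,216)): print(nm,onz(t,u,v,.03))
E
python3 fit.py
```

```text
sled [ 0.4753 -0.1481  0.8898] 50.98276324807455
[[-0.1731  0.0416]
 [ 0.1184  0.0198]
 [ 0.3329  0.4386]
 [-0.3278  0.4535]
 [-0.1263 -0.4344]
 [-0.3598 -0.9725]]
  only [ 0.4761 -0.1482  0.8803]
stand [0.5845 0.1921 0.9595] 54.978066773906704
[[-0.4289 -0.9074]
 [ 1.5218 -0.0185]
 [ 0.1028  1.1421]
 [-0.8592  0.6253]
 [-1.6123 -0.265 ]
 [-0.2983 -2.3964]
 [ 0.8453 -2.8813]
 [-0.8813 -2.0602]
 [ 1.5948  1.9219]
 [-1.2027  1.4998]
 [ 0.1426 -1.6194]]
  only [0.5861 0.1912 0.9625]
  only [0.5784 0.1953 0.9477]
knob top (array([0.4153, 0.2209, 0.0837]), [np.float64(0.0011212361851910262), np.float64(0.0011212361851910854)])
pivot (array([0.5206, 0.1653, 0.0359]), [np.float64(1.587281024634393e-05), np.float64(1.5872810246271823e-05)])
home tab [0.5615 0.1593 0.06  ] tab [ 0.4501 -0.1792  0.06  ] mouth [0.5328 0.1184 0.    ]
605,330 [ 0.5    -0.4049  0.03  ]
538,261 [ 0.6537 -0.2678  0.03  ]
249,415 [0.3313 0.359  0.03  ]
210,338 [0.4952 0.4474 0.03  ]
```

```bash
sleep 3
```

```text
(no output)
```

View pics/ov_t.png

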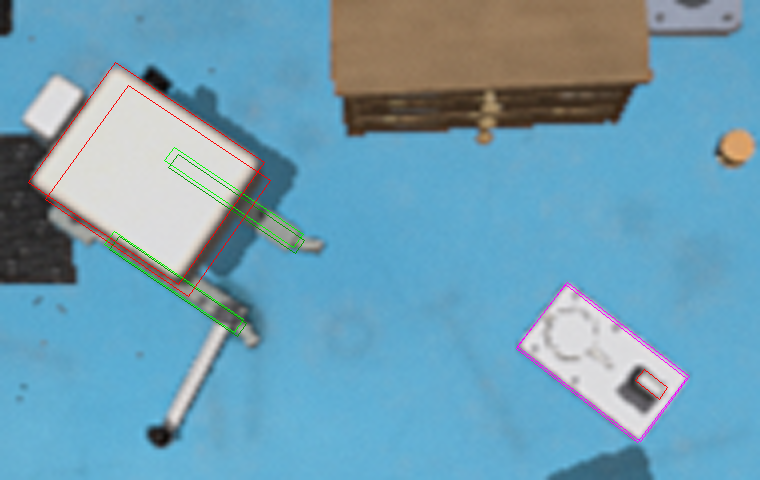

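View pics/ov_s.png

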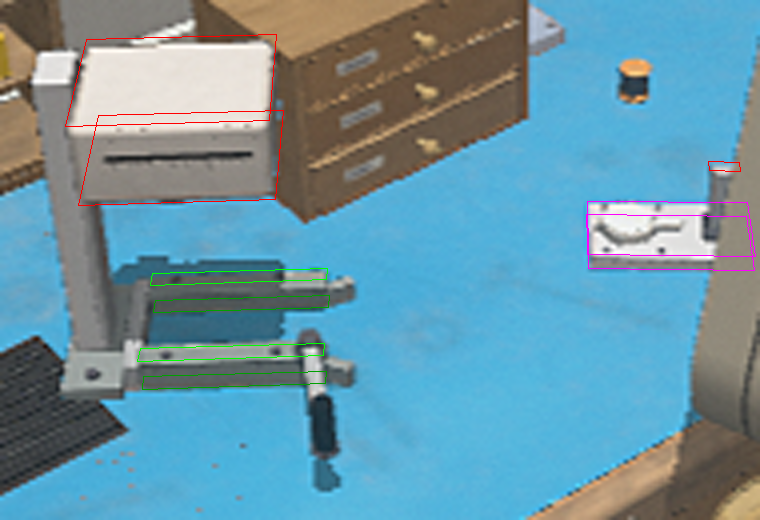

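Run:
```python
from h import *
t=load("top0");s=load("scene0")
crop(t,192,170,52,44,15,"pics/t_m.png")
crop(s,164,222,66,40,12,"pics/s_m.png")
```

```text
(no output)
```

View pics/t_m.png

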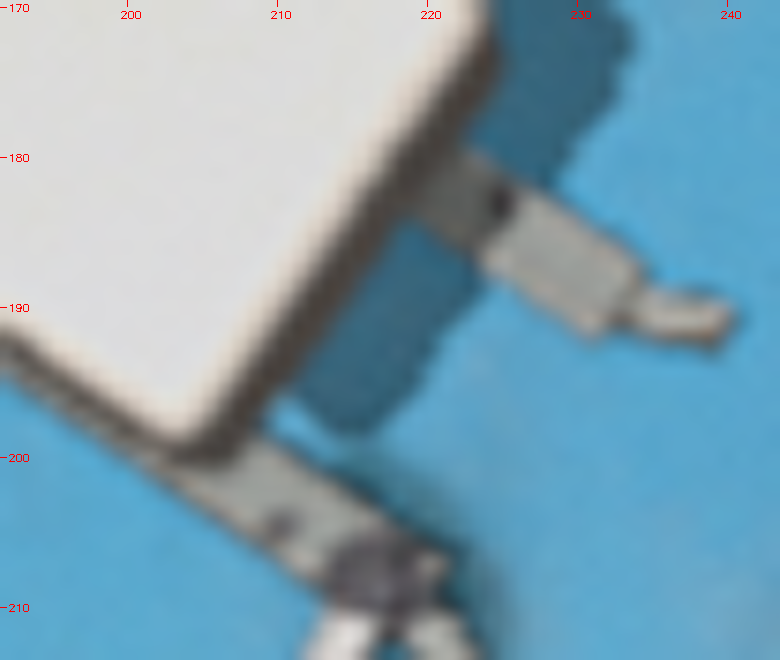

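View pics/s_m.png

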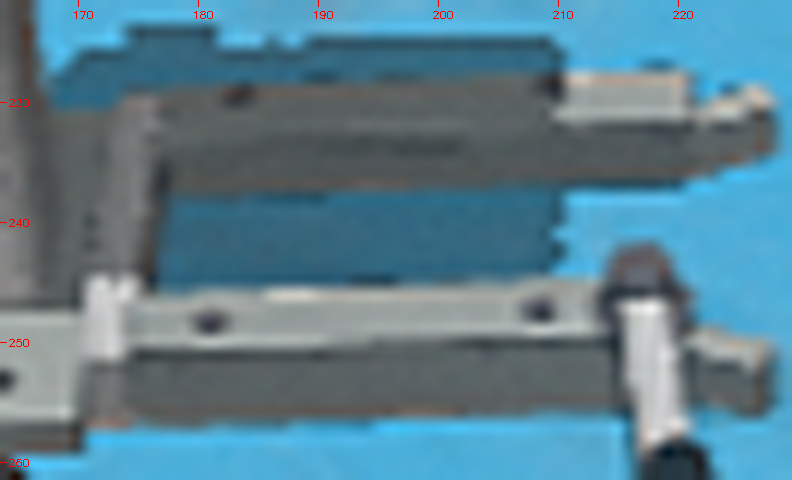

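```bash
cat > fit2.py <<'E'
from fit import *
np.set_printoptions(precision=4,suppress=True)
o=[(t,(-70,-51,27),(235,187.4)),(t,(-70,-30,27),(231.3,192.2)),(t,(-70,30,27),(221.5,206.4)),(t,(-60,44,44),(216.7,207.8)),
(s,(-70,-51,27),(221,227.8)),(s,(-70,-30,27),(220.8,231.7)),(s,(-70,-37,0),(220.5,237.1)),(s,(65,51,27),(174.5,251.1)),(s,(65,-30,27),(176.2,229.7)),(s,(-60,44,44),(216.8,243.))]
w,r=fit(o,(.58,.19,.96));print(w,np.degrees(w[2]));print(r)
for cc in(t,s): print("only",fit([k for k in o if k[0] is cc],w)[0])
print("pivot",tri([t,s],[(216.7,207.8),(216.8,243)]),P(w,(-.06,.044,.064)))
k=tri([t,s],[(199.1,238.1),(219.1,258.1)])[0]; pv=P(w,(-.06,.044,.064)); print("knob-pivot dist",np.linalg.norm((k-pv)[:2]),"latch ang",np.arctan2(*(k-pv)[1::-1])-w[2]-np.pi/2)
sl=[(t,(-52,-6,75),(321.5,221.5))]
print("home tab",P(w,(-.04,0,.06)), "mouth",P(w,(-.09,0,0)))
# tab top tri : top view white top centre, scene top
np.savez("poses.npz",sled=fit(sled,(.4,-.2,.9))[0],stand=w)
E
python3 fit2.py
python3 - <<'E'
import sys;sys.path.insert(0,".")
E
```

```text
[0.5848 0.1934 0.9769] 55.9738982794259
[[-0.106   0.2178]
 [ 0.172   0.4994]
 [ 0.1191  0.9311]
 [-0.3108  0.7188]
 [-0.3766 -1.33  ]
 [-0.2392 -0.9402]
 [ 0.5604 -0.9604]
 [-0.6908 -0.8432]
 [-0.0092  2.8953]
 [-0.2431 -0.5925]]
only [0.5873 0.193  0.969 ]
only [0.582  0.1946 0.9693]
pivot (array([0.5173, 0.167 , 0.0395]), [np.float64(0.0007774658225874078), np.float64(0.0007774658225873265)]) [0.5148 0.1683 0.064 ]
knob-pivot dist 0.1125927157273276 latch ang 0.10717132182435041
home tab [0.5625 0.1602 0.06  ] mouth [0.5345 0.1188 0.    ]
```

```bash
cat > plan.py <<'E'
from h import *
from workcell import state
from scipy.spatial.transform import Rotation as Ro
def tool(psi,th):
    z=np.array([np.cos(psi)*np.sin(th),np.sin(psi)*np.sin(th),-np.cos(th)]); x=np.array([np.sin(psi),-np.cos(psi),0.]); return np.c_[x,np.cross(z,x),z]
def cur():
    st=state(); return st,st["eef_pos"],Ro.from_euler("xyz",st["eef_rot"])
def go(G,R,back=0):
    """grasp point G, tool R; backed off along tool z. slide(mm), dr"""
    st,p,R0=cur(); tcp=np.asarray(G)+R[:,2]*(.019-back)
    d=R0.inv().apply(tcp-p)*1000; dr=(R0.inv()*Ro.from_matrix(R)).as_rotvec()
    print("tcp",tcp.round(4),"slide",d.round(1),"dr",dr.round(4),"|d|",np.linalg.norm(d).round(0),"|dr|deg",np.degrees(np.linalg.norm(dr)).round(1)); return d,dr
def P(pose,p):
    x,y,a=pose; c,q=np.cos(a),np.sin(a); return np.array([x+c*p[0]-q*p[1],y+q*p[0]+c*p[1],p[2]])
po=np.load("poses.npz");
E
python3 - <<'E'
from plan import *
go(P(po["sled"],(-.04,0,.06)),tool(po["sled"][2],.57),back=.10)
E
```

```text
tcp [ 0.4226 -0.2131  0.1282] slide [-250.1 -290.1  102.6] dr [ 0.5598 -0.1252 -0.4344] |d| 397.0 |dr|deg 41.2
```

Emit:
move_arm(slide=[[-125,-145,40],[-250,-290,102.6],[-250,-290,102.6],[-250,-290,102.6],[-250,-290,102.6],[-250,-290,102.6],[-250,-290,102.6],[-250,-290,102.6]], dr=[[0.28,-0.06,-0.22],[0.56,-0.125,-0.434],[0.56,-0.125,-0.434],[0.56,-0.125,-0.434],[0.56,-0.125,-0.434],[0.56,-0.125,-0.434],[0.56,-0.125,-0.434],[0.56,-0.125,-0.434]], grip=[1,1,1,1,1,1,1,1], squeeze=60)

```text
clock: 0.9
eef_pos: [0.4229, -0.2121, 0.1276]
eef_rot: [-2.572, -0.0, -0.682]
force: [0.4, 0.0, 0.2]
finger_gap: 0.0853
```

Run:
```python
from plan import *
print(state()["joint_pos"].round(3),state()["force"],state()["clock"])
go(P(po["sled"],(-.04,0,.06)),tool(po["sled"][2],.57),back=.10)
go(P(po["sled"],(-.04,0,.06)),tool(po["sled"][2],.57))
```

```text
[-0.94   0.16  -0.521  1.052  0.549  1.267] [0.40698989 0.00396419 0.19635475] 0.9
tcp [ 0.4226 -0.2131  0.1282] slide [ 0.4  0.5 -1. ] dr [ 0.0004 -0.0009 -0.0007] |d| 1.0 |dr|deg 0.1
tcp [ 0.4566 -0.1712  0.044 ] slide [ 0.3  0.5 99. ] dr [ 0.0004 -0.0009 -0.0007] |d| 99.0 |dr|deg 0.1
```

```bash
cat > snap.py <<'E'
import sys
from h import *
from workcell import camera
def snap(n,tag,b):
    c=camera(n); np.savez(tag+".npz",**{k:np.array(v) for k,v in c.items()}); crop(c,*b,f"pics/{tag}.png"); return c
if __name__=="__main__": snap(sys.argv[1],sys.argv[2],tuple(int(k) for k in sys.argv[3:8]))
E
python3 snap.py top t1 270 180 100 80 8
```

```text
(no output)
```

View pics/t1.png

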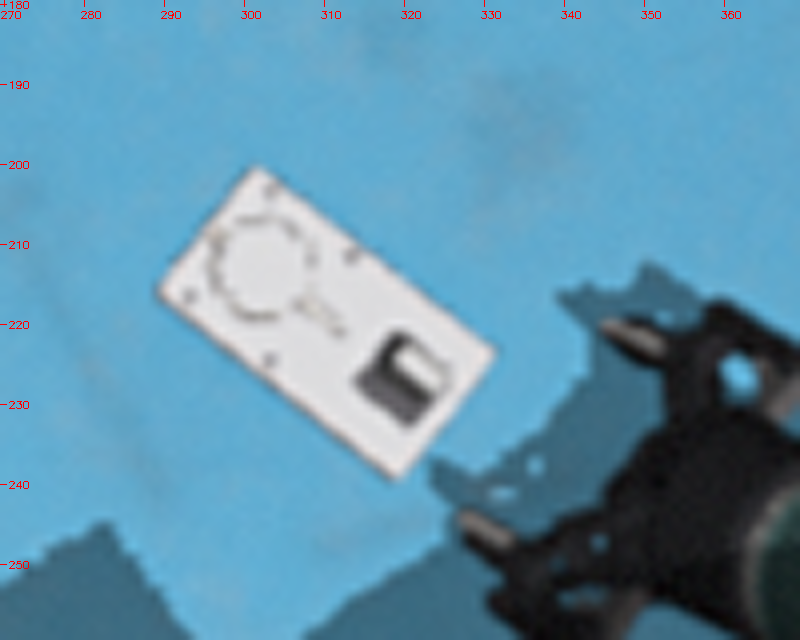

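The sled is untouched. The open fingertips are at (346,219.5) and (328.5,244), aimed along the sled axis. I'll check camera-to-robot consistency.

Run:
```python
from plan import *
t=load("t1");st,p,R=cur(); z=R.as_matrix()[:,2];x=R.as_matrix()[:,0]
for b in(0,.013): print([np.round(proj(t,p-z*b+x*s*.0425),1) for s in(1,-1)])
# tab white top corners
for uv in((322,225.5),): print(onz(t,*uv,.075), P(po["sled"],(-.04,0,.075)))
```

```text
[array([341.1, 222.4]), array([325. , 243.9])]
[array([343.6, 223.4]), array([327.4, 245.1])]
[ 0.45033841 -0.17780154  0.075     ] [ 0.45012445 -0.17916962  0.075     ]
```

Emit:
move_arm(slide=[[0,0,50],[0,0,98],[0,0,98],[0,0,98],[0,0,98],[0,0,98],[0,0,98],[0,0,98]], dr=[[0,0,0],[0,0,0],[0,0,0],[0,0,0],[0,0,0],[0,0,0],[0,0,0],[0,0,0]], grip=[1,1,1,0.6,0.3,0,0,0])

```text
clock: 1.75
eef_pos: [0.4566, -0.1743, 0.047]
eef_rot: [-2.573, -0.004, -0.682]
force: [-1.4, -0.4, -1.2]
finger_gap: 0.0123
```

```bash
python3 snap.py top t2 270 180 100 80 8; python3 -c "
from workcell import state;print(state())"
```

```text
{'clock': 1.8, 'joint_pos': array([-0.83101365,  0.26029577, -0.60943126,  0.79175786,  0.56216318,
        1.39483092]), 'qd': array([ 0.0006838 ,  0.0020615 ,  0.00118736,  0.00051127, -0.00140809,
        0.00013572]), 'tau': array([ 7.96140991e-01, -3.26418614e+01,  1.89609522e+01,  3.90844177e-01,
        1.56766981e+00, -1.66000257e-02]), 'eef_pos': array([ 0.45670486, -0.174469  ,  0.04706284]), 'eef_rot': array([-2.57295074, -0.00376016, -0.68234769]), 'force': array([-1.66271612, -2.08382384,  3.61327646]), 'ft_torque': array([-0.27248005,  0.50593606,  0.1089952 ]), 'finger_gap': 0.011107829909280602}
```

View pics/t2.png

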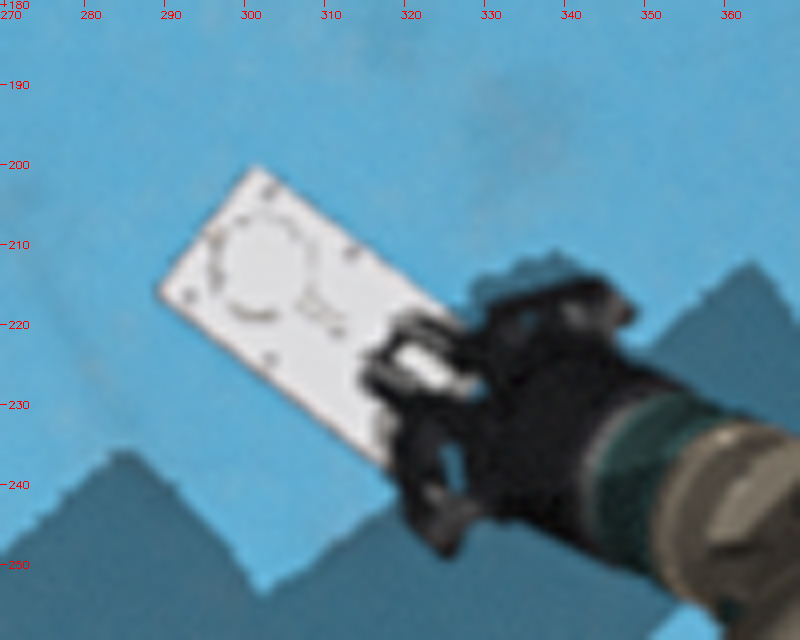

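The grip is good: gap 12 mm, and the sled's front corners are unchanged at (301.5,200) and (289,216). Next I'll drag it to just in front of the mouth, turning it to the stand's yaw.

```bash
cat >> plan.py <<'E'
S=np.array([.5873,.193,.970])  # stand, top view
def gotcp(tcp,R):
    st,p,R0=cur(); d=R0.inv().apply(np.asarray(tcp)-p)*1000; dr=(R0.inv()*Ro.from_matrix(R)).as_rotvec()
    print("tcp",np.round(tcp,4),"slide",d.round(1),"dr",dr.round(4),"|d|",np.linalg.norm(d).round(0)); return d,dr
E
python3 - <<'E'
from plan import *
gotcp(P(S,(-.215+.0078,-.002,.047)),tool(S[2],.57))
E
```

```text
tcp [0.4718 0.021  0.047 ] slide [-111.5 -136.    86.5] dr [ 0.0015 -0.0471 -0.0667] |d| 196.0
```

Emit:
move_arm(slide=[[-14,-17,10.6],[-28,-34,21],[-42,-51,32],[-56,-68,42.5],[-70,-85,53],[-84,-102,64],[-98,-119,74.5],[-111.5,-136,85.5]], dr=[[0,-0.006,-0.008],[0,-0.012,-0.017],[0,-0.018,-0.025],[0,-0.024,-0.033],[0,-0.03,-0.042],[0,-0.036,-0.05],[0,-0.041,-0.058],[0,-0.047,-0.067]], grip=[0,0,0,0,0,0,0,0])

```text
clock: 2.6
eef_pos: [0.4708, 0.022, 0.0472]
eef_rot: [-2.574, 0.001, -0.6]
force: [0.5, -1.4, -1.8]
finger_gap: 0.0112
```

Emit:
move_arm(slide=[[0,0,0],[0,0,0]], dr=[[0,0,0],[0,0,0]], grip=[0,0])

```text
clock: 2.8
eef_pos: [0.4702, 0.0225, 0.0472]
eef_rot: [-2.572, 0.002, -0.598]
force: [-0.5, 1.5, -0.4]
finger_gap: 0.0113
```

```bash
python3 snap.py top t3 180 165 100 80 8; python3 snap.py scene s3 150 190 110 80 7;python3 -c "
from workcell import state;print(state())"
```

```text
{'clock': 2.9, 'joint_pos': array([-0.43893362,  0.129928  , -0.78330014,  0.55746524,  0.56104862,
        1.76132506]), 'qd': array([-0.01073389,  0.00339497,  0.00322104, -0.00351955, -0.00216079,
        0.0022519 ]), 'tau': array([ -0.49110409, -27.76095808,  21.08206809,  -1.09093957,
         1.26996126,   0.06841041]), 'eef_pos': array([0.47065499, 0.02145781, 0.04716472]), 'eef_rot': array([-2.57263106e+00,  2.13136027e-03, -5.99975144e-01]), 'force': array([-1.44955588,  1.16240285, -1.13724867]), 'ft_torque': array([-0.2012826 ,  0.44510468,  0.26878478]), 'finger_gap': 0.010994674587178588}
```

View pics/t3.png

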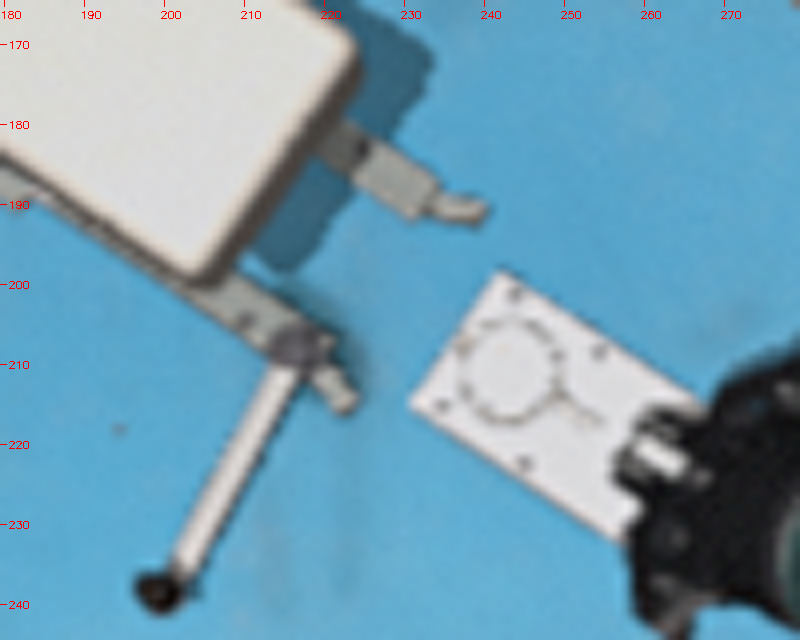

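View pics/s3.png

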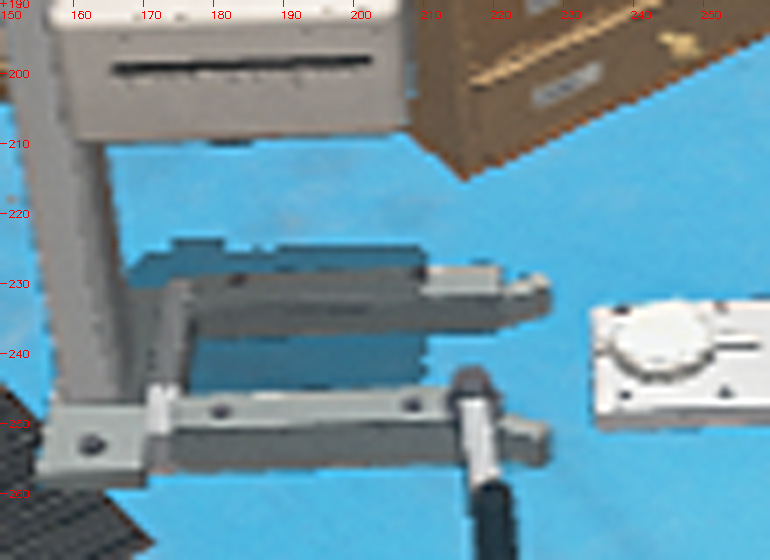

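Run:
```python
from plan import *
np.set_printoptions(precision=4,suppress=True)
t=load("t3")
q=lambda u,v,z:onz(t,u,v,z)[:2]
F=[q(241.75,198,.014),q(231,214.75,.014)]; Rr=q(267,214.75,.014);Lr=q(255.75,231.6,.014)
print("front w",np.linalg.norm(F[0]-F[1]))
for a,b in((Rr,F[0]),(Lr,F[1])): d=b-a;print("edge yaw",np.arctan2(d[1],d[0]))
d=F[1]-F[0];print("front-edge yaw",np.arctan2(d[1],d[0])-np.pi/2)
r=q(231.3,192.2,.027);l=q(221.5,206.4,.027);ro=q(235,187.4,.027)
print("lip gap",np.linalg.norm(r-l)); d=l-r;print("yaw",np.arctan2(d[1],d[0])-np.pi/2)
c=(r+l)/2
for psi in(.96,.97,.98):
    u=np.array([np.cos(psi),np.sin(psi)]);n=np.array([-u[1],u[0]])
    print(psi,"front mid rel mouth(x=-70):",[((sum(F)/2-c)@k*1000).round(1) for k in(u,n)], "outer/right",((ro-c)@n*1000).round(1),"F lateral",[((f-c)@n*1000).round(1) for f in F],"rear",((Rr+Lr)/2-c)@n)
```

```text
front w 0.0681283361400639
edge yaw 0.9674593244550426
edge yaw 0.960167118270101
front-edge yaw 0.9952709517845735
lip gap 0.05870259885924709
yaw 0.9655822337999749
0.96 front mid rel mouth(x=-70): [np.float64(-40.3), np.float64(-0.2)] outer/right -50.1 F lateral [np.float64(-34.3), np.float64(33.8)] rear -0.0006134821300696897
0.97 front mid rel mouth(x=-70): [np.float64(-40.3), np.float64(0.2)] outer/right -50.1 F lateral [np.float64(-33.9), np.float64(34.2)] rear 0.000817917343573768
0.98 front mid rel mouth(x=-70): [np.float64(-40.3), np.float64(0.6)] outer/right -50.1 F lateral [np.float64(-33.5), np.float64(34.6)] rear 0.0022492350261644894
```

Sled and mouth are aligned within about 0.5 mm laterally and 0.01 rad. Feeding it in, with about 175 mm to go.

Emit:
move_arm(slide=[[0,-8.4,5.4],[0,-16.8,10.8],[0,-25.3,16.2],[0,-33.7,21.6],[0,-42.1,26.9],[0,-50.5,32.3],[0,-58.9,37.7],[0,-67.4,43.1]], dr=[[0,0,0],[0,0,0],[0,0,0],[0,0,0],[0,0,0],[0,0,0],[0,0,0],[0,0,0]], grip=[0,0,0,0,0,0,0,0])

```text
clock: 3.7
eef_pos: [0.5164, 0.0886, 0.0472]
eef_rot: [-2.573, 0.002, -0.599]
force: [-1.0, -1.3, -0.5]
finger_gap: 0.0113
```

```bash
python3 snap.py top t4 180 155 90 75 8; python3 snap.py scene s4 150 180 110 80 7;python3 -c "
from workcell import state;print(state())"
```

```text
{'clock': 3.8, 'joint_pos': array([-0.24582697,  0.1671455 , -0.74260827,  0.44530211,  0.53123155,
        1.98195392]), 'qd': array([-0.0191833 , -0.00418861, -0.01278889,  0.01435404,  0.00567283,
       -0.02424031]), 'tau': array([  0.29296073, -31.334306  ,  22.03847051,  -1.58866525,
         1.8159382 ,   0.10762115]), 'eef_pos': array([0.51637373, 0.08903334, 0.04716234]), 'eef_rot': array([-2.57214298e+00,  1.54789229e-03, -5.97629011e-01]), 'force': array([ 0.36055197,  0.27331083, -0.80500933]), 'ft_torque': array([-0.5783366 ,  0.28849292, -0.06235642]), 'finger_gap': 0.010810295521053876}
```

View pics/t4.png

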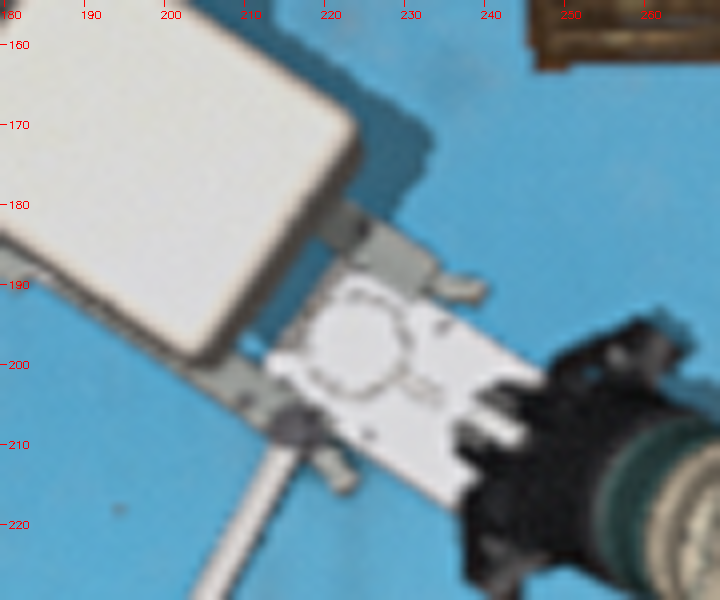

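View pics/s4.png

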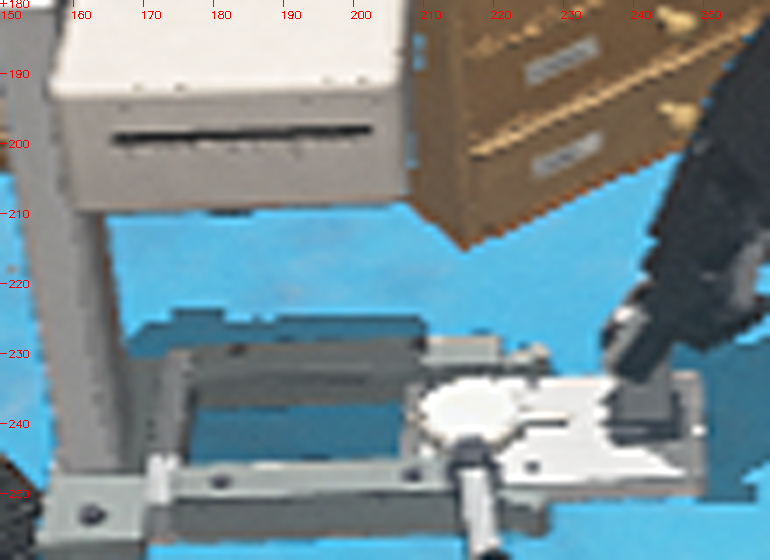

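The sled is in the channel under the lips, with its front edge at about (205,240) in the scene view and no significant force. Continuing 75 mm.

Emit:
move_arm(slide=[[0,-8.4,5.4],[0,-16.8,10.8],[0,-25.3,16.2],[0,-33.7,21.6],[0,-42.1,26.9],[0,-50.5,32.3],[0,-58.1,37.2],[0,-63.2,40.4]], dr=[[0,0,0],[0,0,0],[0,0,0],[0,0,0],[0,0,0],[0,0,0],[0,0,0],[0,0,0]], grip=[0,0,0,0,0,0,0,0])

```text
clock: 4.6
eef_pos: [0.5587, 0.1506, 0.0472]
eef_rot: [-2.572, 0.002, -0.599]
force: [-3.0, -2.1, 1.5]
finger_gap: 0.0114
```

```bash
python3 snap.py top t5 180 155 90 75 8; python3 snap.py scene s5 150 180 110 80 7;python3 -c "
from workcell import state;print(state())"
```

```text
{'clock': 4.7, 'joint_pos': array([-0.09351342,  0.22050954, -0.67816558,  0.37324316,  0.49233687,
        2.15160862]), 'qd': array([-0.01119786, -0.0051515 , -0.01110603,  0.00266928,  0.01004763,
       -0.0120318 ]), 'tau': array([  0.07415104, -34.77379918,  22.57582784,  -1.98041059,
         1.45083938,   0.0953111 ]), 'eef_pos': array([0.55858739, 0.15064519, 0.04718309]), 'eef_rot': array([-2.57208150e+00,  1.70255287e-03, -5.98201908e-01]), 'force': array([ 0.81406798,  0.35732867, -1.67081184]), 'ft_torque': array([-0.5273932 ,  0.18896324,  0.0127905 ]), 'finger_gap': 0.011232384604812221}
```

View pics/t5.png

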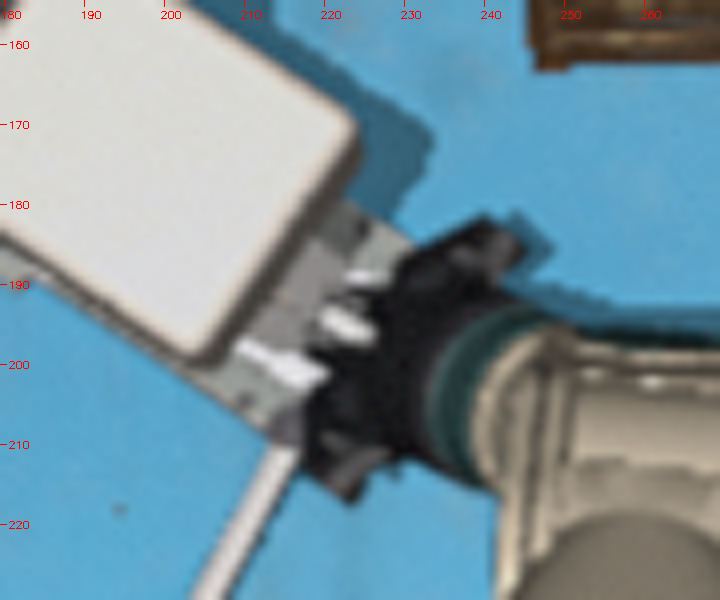

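View pics/s5.png

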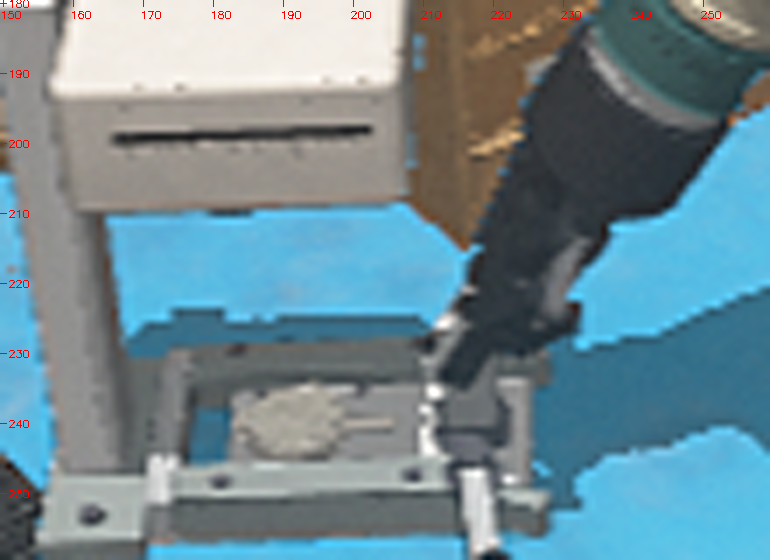

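About 20 mm remains (sled front at about u=183, stop at about 176 in the scene view), and the body is clear of the head. Creeping in 16 mm.

Emit:
move_arm(slide=[[0,-1.7,1.1],[0,-3.4,2.2],[0,-5.1,3.2],[0,-6.7,4.3],[0,-8.4,5.4],[0,-10.1,6.5],[0,-11.8,7.5],[0,-13.5,8.6]], dr=[[0,0,0],[0,0,0],[0,0,0],[0,0,0],[0,0,0],[0,0,0],[0,0,0],[0,0,0]], grip=[0,0,0,0,0,0,0,0])

```text
clock: 5.5
eef_pos: [0.5674, 0.1631, 0.0472]
eef_rot: [-2.573, 0.002, -0.6]
force: [-1.1, -1.9, -1.6]
finger_gap: 0.0113
```

Emit:
move_arm(slide=[[0,-0.8,0.5],[0,-1.7,1.1],[0,-1.7,1.1]], dr=[[0,0,0],[0,0,0],[0,0,0]], grip=[0,0,0])

```text
clock: 5.8
eef_pos: [0.5686, 0.1649, 0.0473]
eef_rot: [-2.572, 0.002, -0.599]
force: [0.2, 0.1, -2.7]
finger_gap: 0.0113
```

Emit:
move_arm(slide=[[0,-0.8,0.5],[0,-1.7,1.1],[0,-1.7,1.1]], dr=[[0,0,0],[0,0,0],[0,0,0]], grip=[0,0,0])

```text
clock: 6.1
eef_pos: [0.5692, 0.1659, 0.0471]
eef_rot: [-2.574, 0.002, -0.6]
force: [-3.5, -4.2, 0.7]
finger_gap: 0.0111
```

Emit:
move_arm(slide=[[0,-0.8,0.5],[0,-1.7,1.1],[0,-1.7,1.1]], dr=[[0,0,0],[0,0,0],[0,0,0]], grip=[0,0,0])

```text
clock: 6.4
eef_pos: [0.5691, 0.1661, 0.0471]
eef_rot: [-2.577, 0.003, -0.602]
force: [-11.8, -13.5, 12.8]
finger_gap: 0.0111
```

```bash
python3 snap.py scene s6 150 180 110 80 7;python3 -c "
from workcell import state;s=state();print(s['force'],s['eef_pos'],s['joint_pos'])"
```

```text
[-12.46970088 -14.13195506  12.8749791 ] [0.56906701 0.16612642 0.04708087] [-0.05664841  0.23541517 -0.65710366  0.36259946  0.47655486  2.19458197]
```

View pics/s6.png

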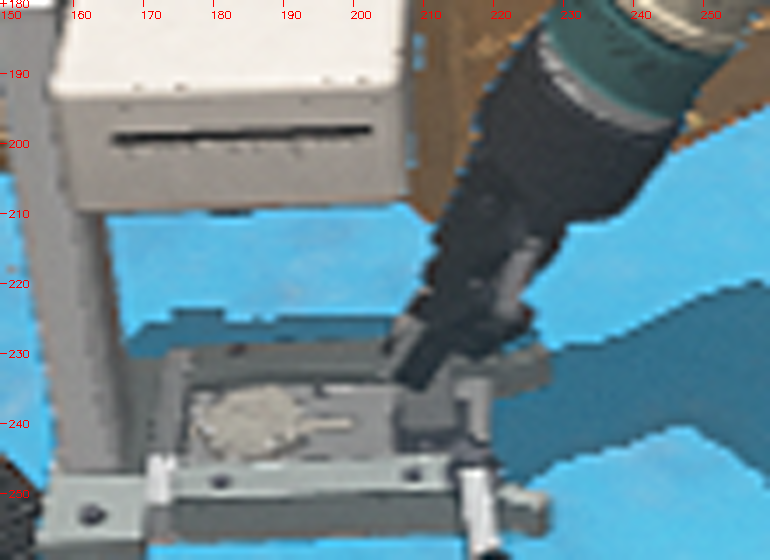

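The sled is home: it pressed the stop with about 19 N after 175 mm of travel, as predicted, and the picture shows its front edge on the stop. Next I'll relax the push, release and back off along the tool axis.

Emit:
move_arm(slide=[[0,1.0,-0.6],[0,1.0,-0.6],[0,1.0,-0.6],[0,1.0,-0.6],[0,1.0,-0.6],[0,1.0,-0.6]], dr=[[0,0,0],[0,0,0],[0,0,0],[0,0,0],[0,0,0],[0,0,0]], grip=[0,0,0.5,0.5,0.5,0.5])

```text
clock: 7.05
eef_pos: [0.5706, 0.1673, 0.0475]
eef_rot: [-2.572, 0.001, -0.599]
force: [0.3, 1.4, 0.5]
finger_gap: 0.0426
```

Emit:
move_arm(slide=[[0,0,-10],[0,0,-30],[0,0,-60],[0,0,-95],[0,0,-120],[0,0,-120]], dr=[[0,0,0],[0,0,0],[0,0,0],[0,0,0],[0,0,0],[0,0,0]], grip=[0.5,0.5,0.5,0.5,0.5,0.5])

```text
clock: 7.65
eef_pos: [0.536, 0.1121, 0.1526]
eef_rot: [-2.569, -0.005, -0.601]
force: [0.7, 0.1, 0.2]
finger_gap: 0.0426
```

```bash
python3 snap.py scene s7 150 180 110 80 7;python3 snap.py top t7 180 155 90 75 8;python3 - <<'E'
from plan import *
s=state();print(s['force'],s['eef_pos'],s['joint_pos'],s['finger_gap'])
from plan import *
go((.4153,.2209,.068),tool(.97,.5),back=.10)
E
```

```text
[ 0.57623597 -0.06022237  0.41578305] [0.53425539 0.11317462 0.14919072] [-0.18217362  0.02901262 -0.61922788  0.66782061  0.51565308  2.05638908] 0.042956204347384216
tcp [0.3933 0.1889 0.1391] slide [-159.    19.9   -0.8] dr [-0.07    0.0001  0.0005] |d| 160.0 |dr|deg 4.0
```

View pics/s7.png

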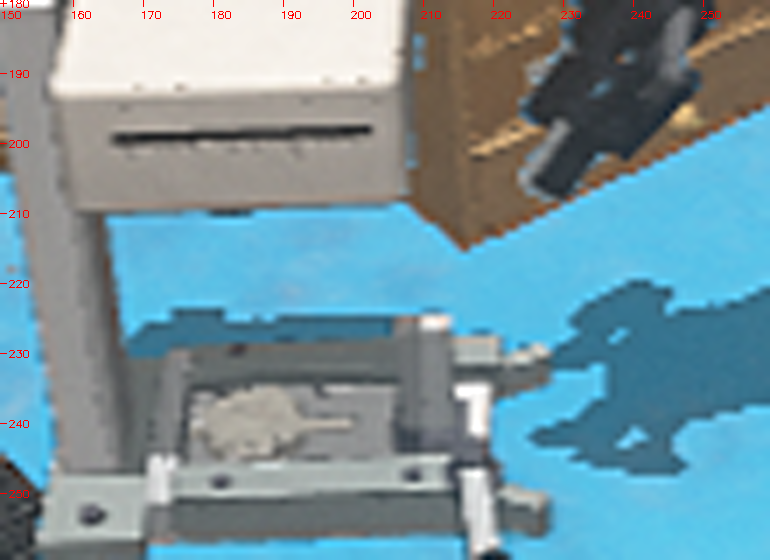

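View pics/t7.png

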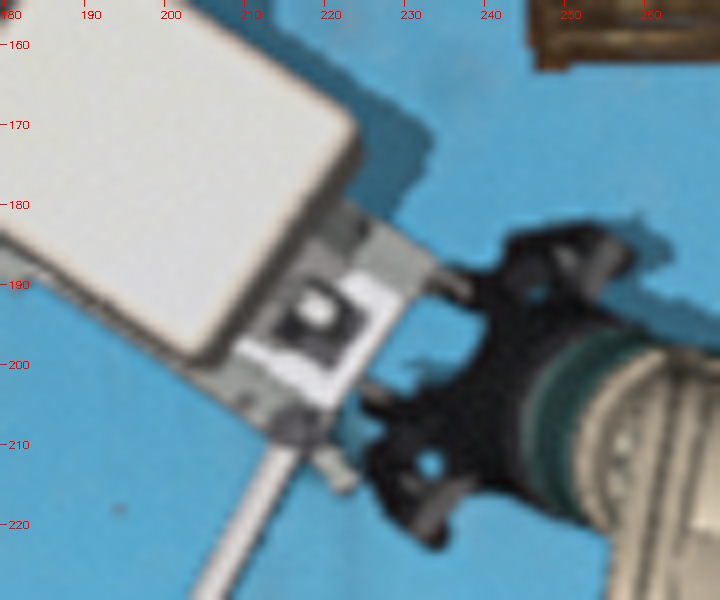

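The sled stayed home with its tab free. Moving to hover at the knob.

Emit:
move_arm(slide=[[-40,5,0],[-80,10,0],[-120,15,0],[-159,20,-0.8],[-159,20,-0.8],[-159,20,-0.8]], dr=[[-0.02,0,0],[-0.04,0,0],[-0.06,0,0],[-0.07,0,0],[-0.07,0,0],[-0.07,0,0]], grip=[1,1,1,1,1,1], squeeze=25)

```text
clock: 8.35
eef_pos: [0.3912, 0.1897, 0.1372]
eef_rot: [-2.643, 0.003, -0.597]
force: [0.9, -0.1, 0.3]
finger_gap: 0.0851
```

```bash
python3 snap.py scene s8 190 210 90 70 8;python3 snap.py top t8 170 175 90 75 8;python3 - <<'E'
from plan import *
s=state();print(s['force'],s['eef_pos'],s['joint_pos'],s['finger_gap'])
go((.4153,.2209,.068),tool(.97,.5),back=.0)
E
```

```text
[ 0.42246133 -0.16092043 -0.8243368 ] [0.39354718 0.1890287  0.13837919] [ 0.02916171 -0.22307788 -0.84286586  0.64163951  0.39841534  2.26260399] 0.08539797255203888
tcp [0.4204 0.2284 0.0513] slide [ 0.1 -0.2 99.3] dr [0.0007 0.0018 0.0006] |d| 99.0 |dr|deg 0.1
```

View pics/s8.png

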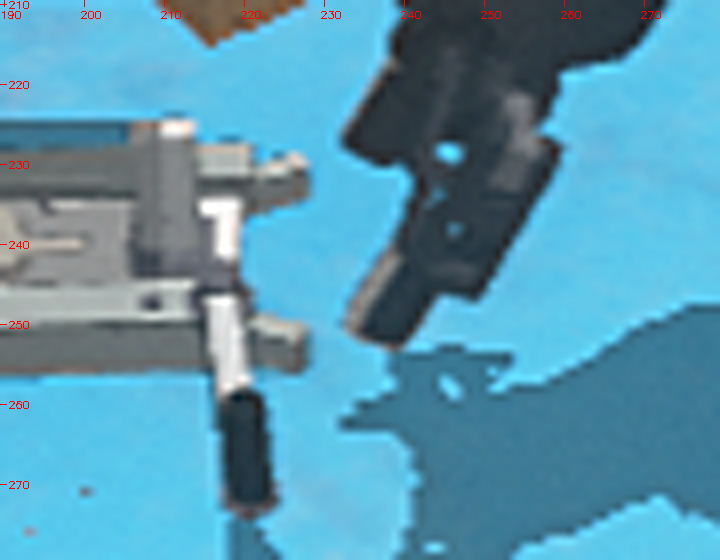

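View pics/t8.png

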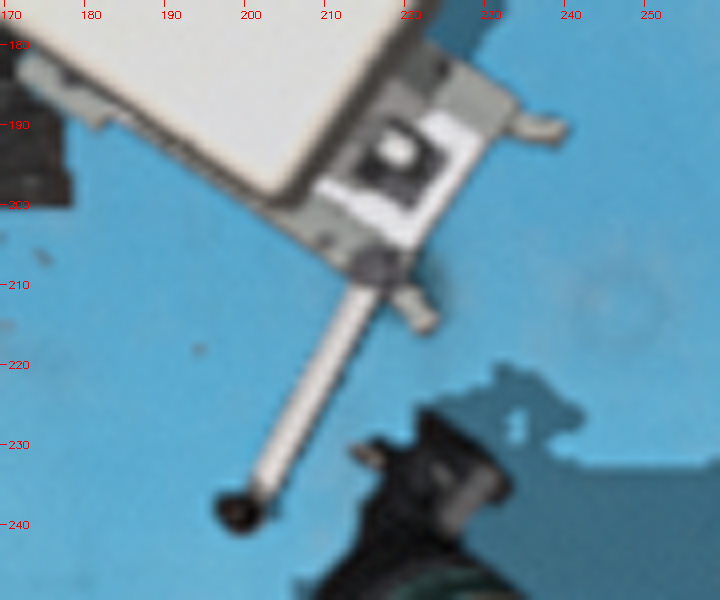

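The knob is unobstructed: its top is at (219.5,259) in the scene view and (199,238.6) in the top view. Descending and pinching.

Emit:
move_arm(slide=[[0,0,30],[0,0,60],[0,0,85],[0,0,98],[0,0,98],[0,0,98]], dr=[[0,0,0],[0,0,0],[0,0,0],[0,0,0],[0,0,0],[0,0,0]], grip=[1,1,1,1,1,1])

```text
clock: 9.05
eef_pos: [0.42, 0.2275, 0.0523]
eef_rot: [-2.643, 0.002, -0.6]
force: [-0.4, -0.9, 0.1]
finger_gap: 0.0852
```

```bash
python3 snap.py scene s9 190 210 90 70 8;python3 snap.py top t9 170 175 90 75 8;python3 - <<'E'
from plan import *
s=state();print(s['force'],s['eef_pos'],s['joint_pos'],s['finger_gap'])
E
```

```text
[-0.24008051  0.56421291 -0.03050885] [0.42032745 0.2274923  0.05320062] [ 1.37023329e-01  7.34403067e-04 -8.93756978e-01  3.24623651e-01
  3.63169029e-01  2.37365383e+00] 0.0853188507662604
```

View pics/s9.png

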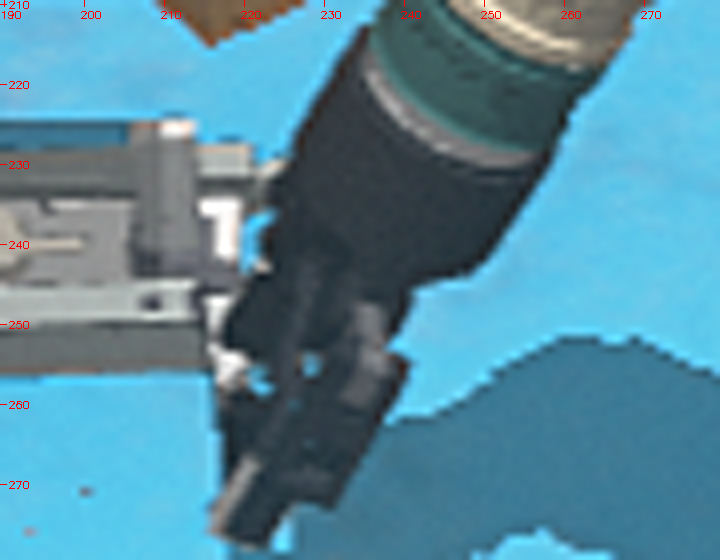

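View pics/t9.png

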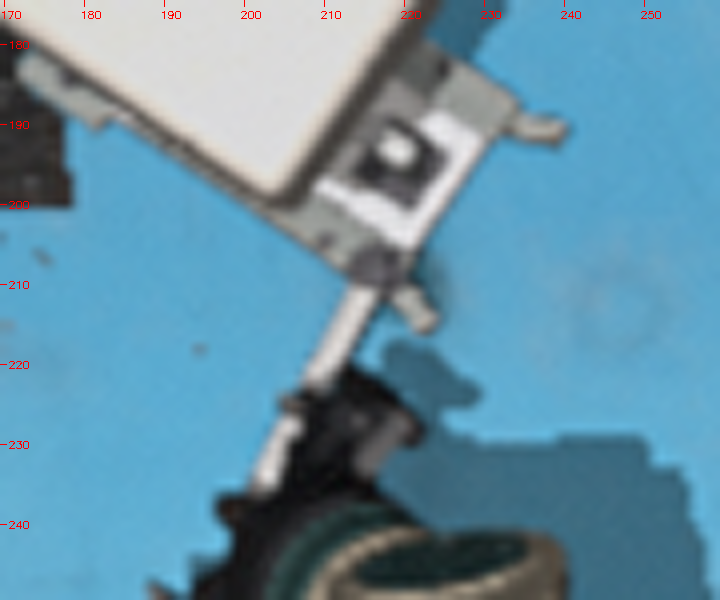

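Emit:
move_arm(slide=[[0,0,0],[0,0,0],[0,0,0],[0,0,0],[0,0,0],[0,0,0],[0,0,0],[0,0,0]], dr=[[0,0,0],[0,0,0],[0,0,0],[0,0,0],[0,0,0],[0,0,0],[0,0,0],[0,0,0]], grip=[0.5,0.2,0,0,0,0,0,0])

```text
clock: 9.95
eef_pos: [0.4186, 0.2284, 0.0526]
eef_rot: [-2.642, 0.003, -0.599]
force: [-4.0, 1.0, 6.1]
finger_gap: 0.0154
```

```bash
python3 - <<'E'
from plan import *
s=state();print(s['force'],s['eef_pos'],s['joint_pos'],s['finger_gap'])
E
python3 snap.py top t10 170 175 90 75 8
```

```text
[-3.99026899  1.00468953  6.08621877] [0.41864583 0.22838638 0.05261609] [ 1.38538435e-01  6.81472659e-04 -8.95477285e-01  3.24603800e-01
  3.64784446e-01  2.37390134e+00] 0.01536490277277621
```

View pics/t10.png

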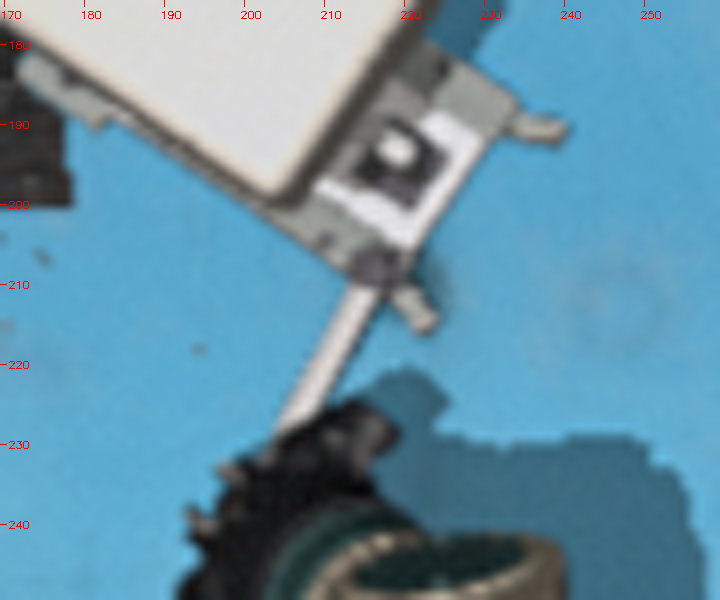

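The knob is pinched (gap 15.4 mm, matching its 16 mm diameter). Computing the arc.

```bash
cat > arc.py <<'E'
import sys
from plan import *
SR=np.array([.5873,.1927,.97]); pv=P(SR,(-.06,.044,0))[:2]
st,p,R0=cur(); Rm=R0.as_matrix(); k=(p-Rm[:,2]*.019)
u=np.array([np.cos(.97),np.sin(.97)]);n=np.array([-u[1],u[0]])
d=k[:2]-pv; x,y=d@u,d@n; r=np.hypot(x,y); a0=np.arctan2(-x,y)
print("alpha now",a0.round(3),"r",(r*1000).round(1),"z",(k[2]*1000).round(1),"j",st["joint_pos"].round(2),"F",st["force"].round(1),"gap",st["finger_gap"])
a1=float(sys.argv[1]); N=int(sys.argv[2]); rr=float(sys.argv[3]) if len(sys.argv)>3 else r*1000
for i in range(1,N+1):
    a=a0+(a1-a0)*i/N; re=r+(rr/1000-r)*i/N; w=pv-0+u*(-re*np.sin(a))+n*(re*np.cos(a))
    dd=np.array([*(w-k[:2]),.068-k[2] if abs(.068-k[2])<.004 else 0]); print((Rm.T@dd*1000).round(1).tolist(),end=", ")
E
python3 arc.py .8 8 116
```

```text
alpha now 0.13 r 116.2 z 69.3 j [ 0.14  0.   -0.9   0.32  0.36  2.37] F [-4.4  1.1  5.5] gap 0.015403793612496733
[1.7, 9.0, -3.5], [4.1, 17.3, -8.0], [7.4, 25.3, -12.4], [11.4, 33.1, -16.7], [16.1, 40.6, -20.8], [21.5, 47.7, -24.6], [27.6, 54.3, -28.3], [34.3, 60.5, -31.7],
```

Emit:
move_arm(slide=[[0,9.0,-4.2],[2.2,17.3,-8.7],[5.4,25.3,-13.1],[9.4,33.1,-17.4],[14.1,40.6,-21.5],[19.5,47.7,-25.3],[25.6,54.3,-29],[32.3,60.5,-32.4]], dr=[[0,0,0],[0,0,0],[0,0,0],[0,0,0],[0,0,0],[0,0,0],[0,0,0],[0,0,0]], grip=[0,0,0,0,0,0,0,0])

```text
clock: 10.8
eef_pos: [0.4047, 0.1531, 0.0517]
eef_rot: [-2.642, 0.006, -0.599]
force: [-7.7, 1.3, 11.7]
finger_gap: 0.0151
```

```bash
python3 arc.py 1.5 8 115.5; python3 snap.py top t11 180 175 90 75 8; python3 snap.py scene s11 190 210 90 70 8
```

```text
alpha now 0.791 r 119.6 z 68.4 j [-0.08 -0.04 -0.93  0.43  0.43  2.14] F [-7.7  1.3 11.7] gap 0.01511352617490626
[8.2, 6.1, -2.9], [16.9, 11.3, -5.8], [26.0, 15.8, -8.3], [35.6, 19.5, -10.5], [45.4, 22.5, -12.1], [55.5, 24.6, -13.4], [65.6, 26.0, -14.2], [75.9, 26.6, -14.6],
```

View pics/t11.png

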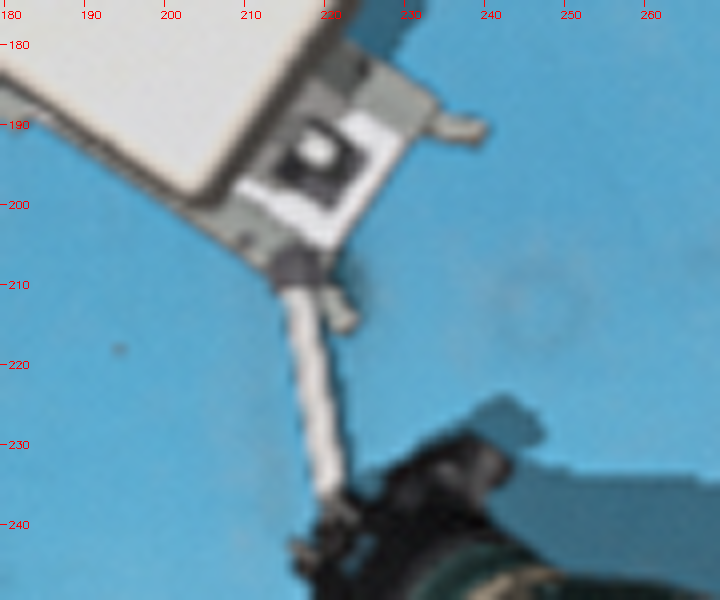

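View pics/s11.png

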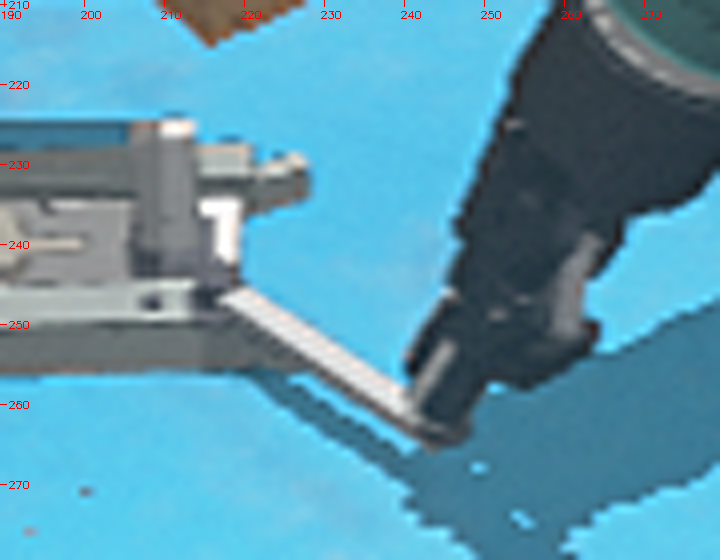

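```bash
sed -i 's/^st,p,R0=cur()/pv=P(SR,(-.066,.0444,0))[:2]\nst,p,R0=cur()/' arc.py; python3 arc.py 1.5 8 115
```

```text
alpha now 0.762 r 115.2 z 68.3 j [-0.09 -0.04 -0.93  0.43  0.43  2.14] F [-9.7 -1.9 16.1] gap 0.015284688120334141
[7.7, 6.5, -3.3], [16.0, 12.3, -6.5], [24.9, 17.3, -9.3], [34.3, 21.6, -11.7], [44.1, 25.1, -13.7], [54.3, 27.8, -15.3], [64.7, 29.7, -16.4], [75.2, 30.7, -17.0],
```

Emit:
move_arm(slide=[[4.7,5,-6],[13,10.8,-9.1],[21.9,15.9,-11.9],[31.3,20.2,-14.3],[41.1,23.7,-16.3],[51.3,26.4,-17.9],[61.7,28.3,-19],[72.2,29.3,-19.6]], dr=[[0,0,0],[0,0,0],[0,0,0],[0,0,0],[0,0,0],[0,0,0],[0,0,0],[0,0,0]], grip=[0,0,0,0,0,0,0,0])

```text
clock: 11.7
eef_pos: [0.4434, 0.0818, 0.0527]
eef_rot: [-2.649, 0.007, -0.601]
force: [-8.0, -5.3, -0.6]
finger_gap: 0.015
```

```bash
python3 arc.py 2.1 8 115; python3 snap.py top t12 180 175 90 75 8; python3 snap.py scene s12 190 210 90 70 8
```

```text
alpha now 1.472 r 116.4 z 69.5 j [-0.27  0.04 -0.84  0.52  0.46  1.95] F [-8.  -5.3 -0.6] gap 0.015018205221141967
[9.1, 1.0, 1.1], [18.2, 0.6, 1.2], [27.3, -0.3, 1.6], [36.2, -1.9, 2.4], [44.9, -4.1, 3.5], [53.4, -6.9, 4.9], [61.6, -10.2, 6.7], [69.5, -14.2, 8.7],
```

View pics/s12.png

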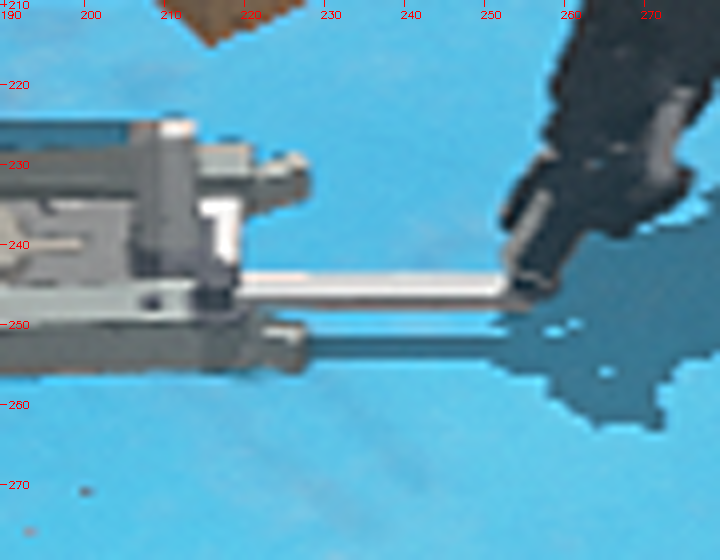

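View pics/t12.png

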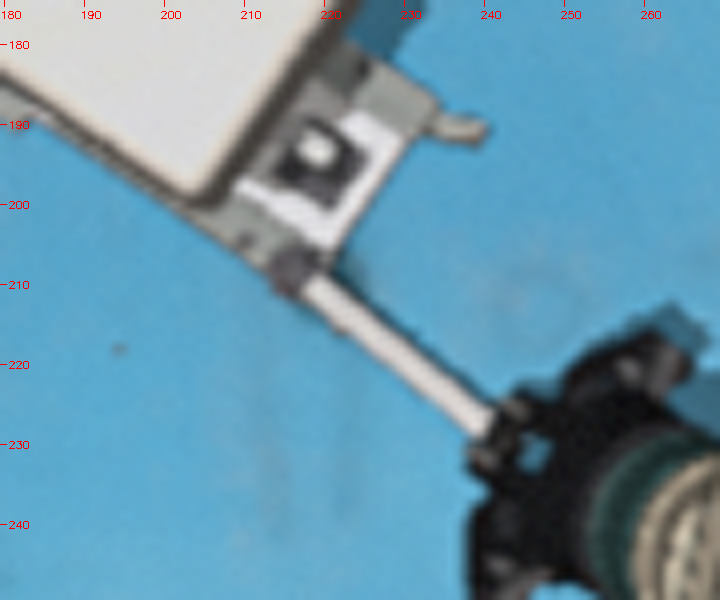

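The latch is at about 90° and the sled hasn't moved. Continuing.

Emit:
move_arm(slide=[[7.6,2.9,-1.6],[16.7,2.5,-1.5],[25.8,1.6,-1.1],[34.7,0,-0.3],[43.4,-2.2,0.8],[51.9,-5,2.2],[60.1,-8.3,4],[68,-12.3,6]], dr=[[0,0,0],[0,0,0],[0,0,0],[0,0,0],[0,0,0],[0,0,0],[0,0,0],[0,0,0]], grip=[0,0,0,0,0,0,0,0])

```text
clock: 12.6
eef_pos: [0.5105, 0.0552, 0.0544]
eef_rot: [-2.645, 0.003, -0.601]
force: [-2.7, -3.4, -12.4]
finger_gap: 0.0151
```

```bash
python3 arc.py 2.7 8 115
```

```text
alpha now 2.103 r 115.9 z 71.1 j [-0.28  0.15 -0.7   0.55  0.47  1.93] F [ -2.7  -3.4 -12.4] gap 0.015149857703027745
[7.2, -2.7, 5.0], [14.1, -7.4, 7.5], [20.5, -12.4, 10.2], [26.4, -17.9, 13.1], [31.9, -23.8, 16.3], [36.9, -30.0, 19.6], [41.3, -36.4, 23.1], [45.2, -43.2, 26.8],
```

Emit:
move_arm(slide=[[7.2,-1,4],[14.1,-5.7,6.5],[20.5,-10.7,9.2],[26.4,-16.2,12.1],[31.9,-22.1,15.3],[36.9,-28.3,18.6],[41.3,-34.7,22.1],[45.2,-41.5,25.8]], dr=[[0,0,0],[0,0,0],[0,0,0],[0,0,0],[0,0,0],[0,0,0],[0,0,0],[0,0,0]], grip=[0,0,0,0,0,0,0,0])

```text
clock: 13.4
eef_pos: [0.5771, 0.0719, 0.0538]
eef_rot: [-2.639, 0.001, -0.599]
force: [-4.4, 0.7, 6.4]
finger_gap: 0.0147
```

```bash
python3 arc.py 3.1 8 115; python3 snap.py top t13 180 155 90 75 8; python3 snap.py scene s13 170 190 90 70 8
```

```text
alpha now 2.706 r 115.1 z 70.5 j [-0.22  0.25 -0.58  0.54  0.46  2.  ] F [-4.4  0.7  6.4] gap 0.01471393743544553
[2.3, -3.3, 4.7], [4.3, -8.0, 7.2], [6.0, -12.7, 9.8], [7.5, -17.5, 12.5], [8.7, -22.4, 15.1], [9.6, -27.3, 17.8], [10.3, -32.2, 20.5], [10.7, -37.1, 23.2],
```

View pics/s13.png

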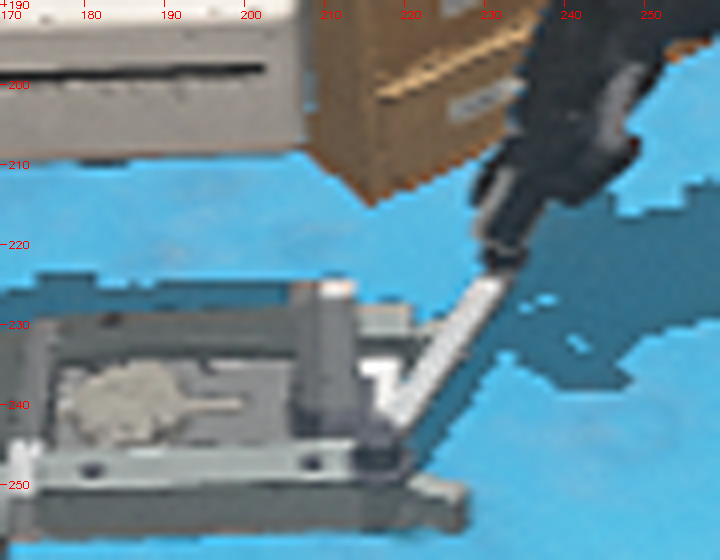

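View pics/t13.png

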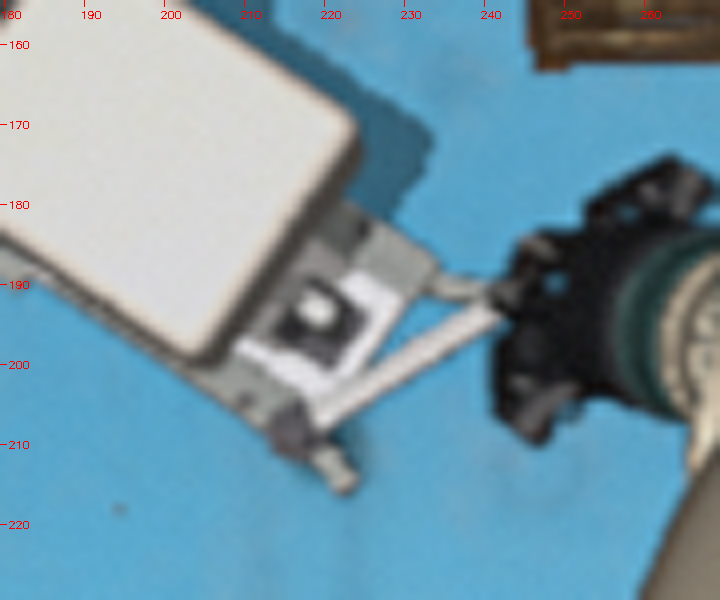

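Emit:
move_arm(slide=[[1.3,-4.5,2.5],[3.3,-9.2,5],[5,-13.9,7.6],[6.5,-18.7,10.3],[7.7,-23.6,12.9],[8.6,-28.5,15.6],[9.3,-33.4,18.3],[9.7,-38.3,21]], dr=[[0,0,0],[0,0,0],[0,0,0],[0,0,0],[0,0,0],[0,0,0],[0,0,0],[0,0,0]], grip=[0,0,0,0,0,0,0,0])

```text
clock: 14.3
eef_pos: [0.6096, 0.1017, 0.0538]
eef_rot: [-2.64, -0.0, -0.6]
force: [-3.2, -0.3, 7.9]
finger_gap: 0.0149
```

```bash
python3 arc.py 3.2 4 115; python3 snap.py top t14 180 155 90 75 8; python3 snap.py scene s14 170 190 90 70 8
```

```text
alpha now 3.092 r 114.4 z 70.5 j [-0.15  0.29 -0.53  0.52  0.45  2.08] F [-3.2 -0.3  7.9] gap 0.01489464654247253
[0.3, -1.5, 3.7], [0.4, -4.2, 5.2], [0.5, -6.9, 6.6], [0.6, -9.6, 8.1],
```

View pics/s14.png

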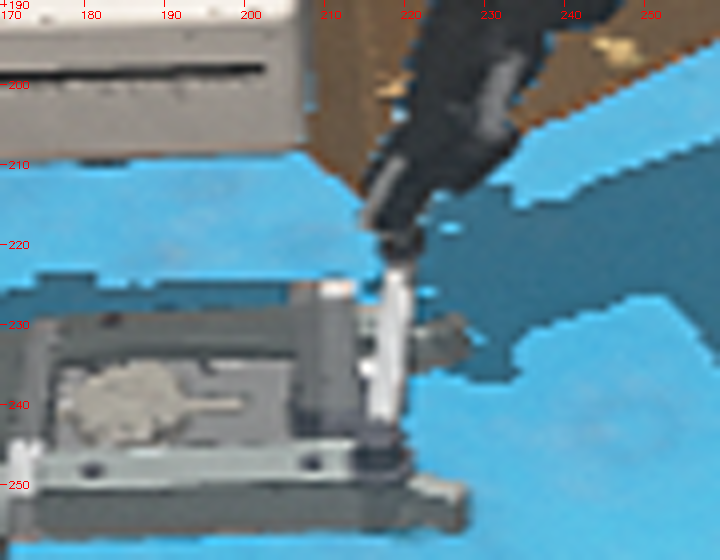

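View pics/t14.png

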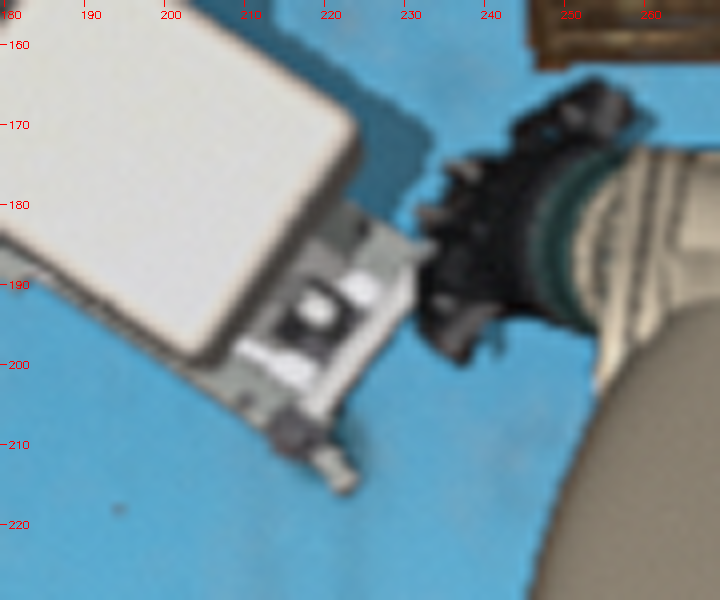

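Nearly across. Pushing further along the guideway in small steps until the stop resists.

Emit:
move_arm(slide=[[0,-1.8,1],[0,-3.5,1.9],[0,-5.3,2.9],[0,-5.3,2.9]], dr=[[0,0,0],[0,0,0],[0,0,0],[0,0,0]], grip=[0,0,0,0])

```text
clock: 14.8
eef_pos: [0.6131, 0.1064, 0.0538]
eef_rot: [-2.641, -0.001, -0.599]
force: [-2.8, -1.1, 6.3]
finger_gap: 0.015
```

Emit:
move_arm(slide=[[0,-1.8,1],[0,-3.5,1.9],[0,-3.5,1.9]], dr=[[0,0,0],[0,0,0],[0,0,0]], grip=[0,0,0])

```text
clock: 15.1
eef_pos: [0.6142, 0.1078, 0.0536]
eef_rot: [-2.645, -0.0, -0.602]
force: [-10.0, -7.9, 13.5]
finger_gap: 0.0149
```

Emit:
move_arm(slide=[[0,-1.3,0.7],[0,-2.6,1.4],[0,-2.6,1.4]], dr=[[0,0,0],[0,0,0],[0,0,0]], grip=[0,0,0])

```text
clock: 15.4
eef_pos: [0.6145, 0.1082, 0.0532]
eef_rot: [-2.65, 0.0, -0.606]
force: [-16.1, -16.3, 21.3]
finger_gap: 0.0151
```

```bash
python3 arc.py 3.2 1; python3 snap.py top t15 180 155 90 75 8; python3 snap.py scene s15 170 190 90 70 8
```

```text
alpha now -3.118 r 114.6 z 70.0 j [-0.13  0.3  -0.51  0.52  0.43  2.1 ] F [-16.1 -16.3  21.3] gap 0.01507684497600614
[-0.2, -2.5, 3.6],
```

View pics/t15.png

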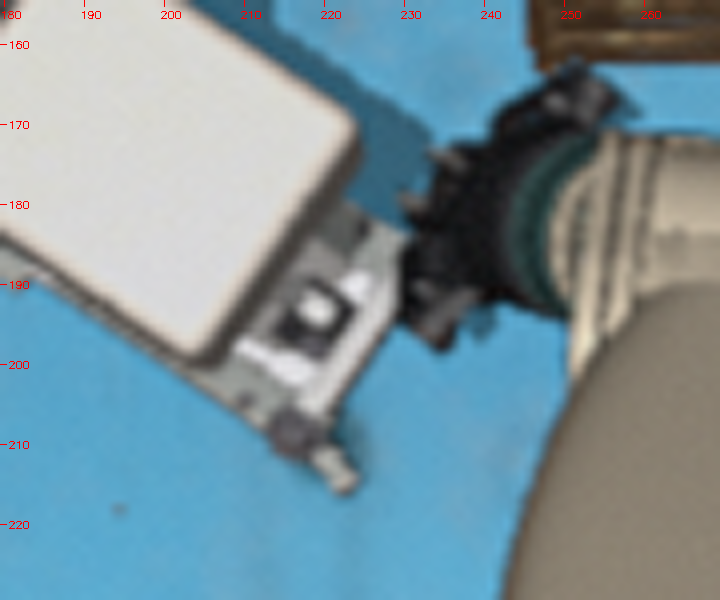

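The latch is on its end stop: 23 N with no further travel, and the bar lies across behind the tab. Next I'll relax, release and retreat.

Emit:
move_arm(slide=[[0,2.6,-1.4],[0,2.6,-1.4],[0,2.6,-1.4],[0,2.6,-1.4],[0,2.6,-1.4],[0,2.6,-1.4],[0,2.6,-1.4]], dr=[[0,0,0],[0,0,0],[0,0,0],[0,0,0],[0,0,0],[0,0,0],[0,0,0]], grip=[0,0,0.55,0.55,0.55,0.55,0.55])

```text
clock: 16.2
eef_pos: [0.6139, 0.1098, 0.0522]
eef_rot: [-2.643, 0.002, -0.599]
force: [0.3, 0.1, -0.6]
finger_gap: 0.0473
```

Emit:
move_arm(slide=[[0,0,-10],[0,0,-25],[0,0,-50],[0,0,-80],[0,0,-110],[0,0,-140],[0,0,-150],[0,0,-150]], dr=[[0,0,0],[0,0,0],[0,0,0],[0,0,0],[0,0,0],[0,0,0],[0,0,0],[0,0,0]], grip=[0.55,0.55,0.55,0.55,0.55,0.55,0.55,0.55])

```text
clock: 17.0
eef_pos: [0.5747, 0.0495, 0.1862]
eef_rot: [-2.641, -0.002, -0.601]
force: [0.1, 0.1, 0.0]
finger_gap: 0.047
```

```bash
python3 snap.py top t16 180 155 90 75 8; python3 snap.py scene s16 165 190 90 70 8; python3 -c "
from workcell import state;s=state();print(s['clock'],s['force'],s['eef_pos'])"
```

```text
17.1 [-0.82078089  0.65835051 -0.89569733] [0.57304847 0.05053934 0.18330138]
```

View pics/t16.png

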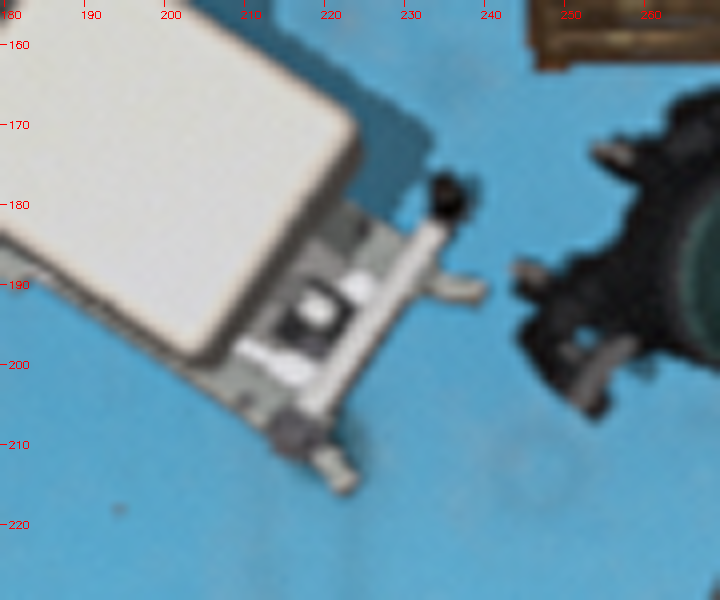

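View pics/s16.png

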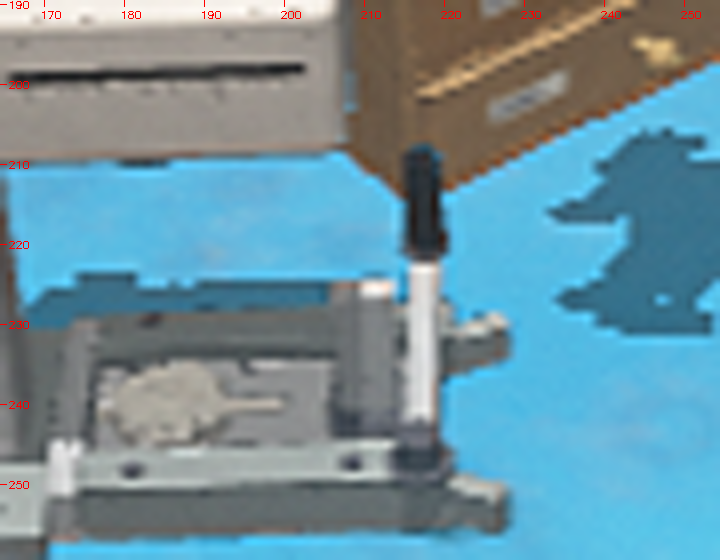

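Run:
```python
from plan import *
t=load("t16");s=load("s16")
k=tri([t,s],[(235.4,178.6),(217.25,208.5)]);print(k)
k0=np.array([.4153,.2209]);
for pv in(np.array([.5173,.167]),P(S,(-.06,.044,0))[:2]):
    d=k[0][:2]-pv; a=(np.arctan2(d[1],d[0])-.9675-np.pi/2)%(2*np.pi); print("latch",a,np.linalg.norm(d))
print("expected closed knob",P(S,(-.06,-.071,.082)))
t0=load("top0");d=np.abs(t["pixels"].astype(int)-t0["pixels"]).sum(2)
s0=load("scene0");ds=np.abs(s["pixels"].astype(int)-s0["pixels"]).sum(2)
for n,(u,v) in dict(b=(387,211),sp=(344,167),lo=(159,265),x=(134,216)).items(): print(n,d[v-8:v+9,u-8:u+9].max(), d[v-8:v+9,u-8:u+9].mean())
```

```text
(array([0.60829489, 0.10217078, 0.08187006]), [np.float64(6.40710103321722e-05), np.float64(6.407101033215155e-05)])
latch 3.125856763907304 0.11172689062826528
latch 3.116980438200879 0.11270552257299857
expected closed knob [0.61194891 0.10337059 0.082     ]
b 31 13.079584775086506
sp 26 15.449826989619377
lo 26 13.294117647058824
x 50 14.529411764705882
```

```bash
python3 -c "
from workcell import hand_in,state;print(hand_in());print(state()['clock'])"
```

```text
the job is handed in; nothing more can be done
None
the job is handed in; nothing more can be done
```

I slid the sled gauge end first into the guideway until it was home against the end stop. I then swung the latch right across behind its tab, let go and backed off. The job is handed in, at about 17 s on the robot's clock; no verdict was reported.

- **Sled:** it travelled 175 mm into the guideway, as predicted, and then pushed back with about 19 N. The last pictures show its front edge on the stop and the sled unmoved after the latching.
- **Latch:** it held about 23 N at its end stop without moving further. After release I measured it from two views at about 3.12 rad, with the knob top at 0.082 m, as given.
- **Surroundings:** the gripper stayed clear of the camera head in every picture, and I saw no sign of contact. The image areas around the loupe, spool and bottle are unchanged. The force reading at the end is only noise (about 1 N or less per axis).
- **What disagreed:** the two cameras placed the stand about 5 mm apart. I trusted the top view and checked it against the grip and the contact forces. The knob circle I worked out was also about 6 mm off along the guideway. During the swing this caused side forces of roughly 10 N and vertical forces up to 16 N, well under the limits.

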